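# Open the board holder by one hole

### The job

Open the circuit-board holder by one hole: press the spring snap button in the top of its telescoping tube flush, and slide the outer sleeve outward until the button snaps fully out of the very next hole. Push gently, without squeezing or forcing the thin tube, leave the other things on the bench alone, and let go at the end.

Things in the scene. Friction and masses are not known exactly. Their poses are not given: they have to be found in the camera images.
- holder: Circuit-board holder, fixed to the bench: grey base plate 235 x 90 x 16 mm, and on a column a level square telescoping tube, whose height on the column differs each time: its flat top is 60 to 90 mm above the bench. Origin on the bench straight below the snap button; x runs outward along the tube (fixed jaw to sliding jaw), z up. Thin-walled: over 25 N from the robot, squeezing too, damages it.
- sleeve (a joint): Outer sleeve's travel along the tube (m): 0 at the start, grows as it slides outward and the holder opens. Aluminium, 30 mm wide, 195 mm long; three round holes 15.5 mm wide along its top, roughly 35 mm apart: the button stands in the outermost, the others lie inward. Friction 2 N between holes, under 1 mm play in one. No end stop near the next hole: only the button stops it, by snapping up into it.
- rest_start (a point): Point on the bench, fixed, straight below where the thumb rest's face starts: the thumb rest is a black cross-rib on the sleeve, 14 mm high above its top, 6 mm thick, 30 mm wide, its upright inward-looking face 15 mm outward of the button. A closed fingertip over the button can push outward on it. Jaws rise up to 50 mm above the tube's top, 68 mm outward and 140 mm inward of this point.
- button (a joint): How far the snap button (bare steel dome of 7 mm radius, mid-width in the tube's top) is pressed (m): 0 out, 6 mm above the sleeve's top; 0.006 flush; 0.008 under the roof. Spring: 2.5 N to start, 4.5 N at flush. Out, it locks the sleeve. Held flush, the hole's edge rides over its dome when the sleeve is pushed outward with some 8 to 12 N; after some 8 mm it stays trapped unpressed.
- screwdriver: Black-handled screwdriver, 190 mm long, lying beside the board holder, on the robot's side of it. Origin on the bench under it. Not part of the job: leave it alone.
- solder_spool: Grey spool standing upright, 56 mm across and 48 mm high, beside the board holder on the side away from the robot. Origin at its underside. Not part of the job: leave it alone.
- circuit_board: Small bare circuit board, 80 x 55 mm, up to 17 mm high, flat on the bench beside the board holder on the side away from the robot. Origin at its underside. Not part of the job: leave it alone.
- multimeter: Hand multimeter, 165 x 80 x 36 mm, lying on the bench. Origin at its underside. Not part of the job: leave it alone.
- flux_can: Spray can, 52 mm across, 155 mm high, standing. Origin at its underside. Not part of the job: leave it alone.
- pen_pot: White cup, 72 mm across, 95 mm high, standing. Origin at its underside. Not part of the job: leave it alone.
- brush: Small brush, 170 mm long, lying on the bench. Origin on the bench under it. Not part of the job: leave it alone.

How it is judged:
By the outcome, as a careful person would: the job done as asked, in the order asked, and still so for the second after the job is handed in, with the robot touching nothing.
It also fails if it takes over 56 s, if anything falls off the work surface, if the arm or the gripper's body presses on something with over 40 N, if the wrist force passes 120 N, or if a joint passes its speed limit or range.

### The arm

A 6-joint arm with a two-finger parallel gripper is mounted at the origin on the work surface. World frame = base frame: x ahead of the robot, y to its left, z up, the work surface at z = 0. Lengths are in m, angles in rad, forces in N, time in s.
With the tool pointing down it reaches from about 0.35 to 0.775 m from the base axis. Payload 7.3 kg.
Tool frame: the origin (TCP) lies midway between the tips of the shut fingers; the grasp point (between the pads) lies 19 mm behind it; z points along the fingers, y is the direction in which the jaws open and shut (so a half turn about z gives the same grasp; the last joint's range is limited). The gripper opens to 92 mm and grips with 3 to 60 N. Pads are 19 mm wide; open, the fingers measure 130 mm over their backs; the gripper's body (75 mm by 190 mm) begins 47 mm behind the grasp point.
Start: joints at [1.201, 0.342, 1.524, -0, 1.275, -0.146], TCP at [0.117, 0.512, 0.193] pointing down, gripper open.
Joint ranges: [-2.53, 2.53], [-0.77, 2.02], [0.04, 2.7], [-1, 4.14], [0.28, 2.66], [-3.11, 3.11]. Speed limits (rad/s): [2.57, 2.57, 3.14, 3.14, 3.14, 3.14].

### API

Orientations are given as [roll, pitch, yaw] about the fixed x, y, z axes, in that order (R = Rz(yaw) Ry(pitch) Rx(roll)).
In Python, from cell import robot gives the robot as it stands.
- The arm moves only by the shell command python3 -m crank 'ROWS' [FORCE]. ROWS is a JSON object of lists of equal length, an entry for each row: "claw": the opening, from 0 (shut) to 1 (fully open); "delta_pos": the shift along the tool's x, y, z in units of 25 mm (1.0 is 25 mm), a list of three; "roll": the turn about the tool's z in units of 6 degrees (1.0 is 6 degrees). In form: {"claw": [claw, ...], "delta_pos": [[dx, dy, dz], ...], "roll": [roll, ...]}. A call has exactly 8 rows; each row is the pose to reach, as a shift and turn from the pose commanded when the call began, along the tool's axes at that moment; what a row does not reach only later rows make up. A row lasts 1/12 s, in which the tool goes at most 41.7 mm and 7.16 degrees, less where a joint would pass 70% of its speed; a pose out of reach is approached as far as the arm can. A call with a gripper value outside its range is refused whole. The fingers move at their own pace and stop on an object; FORCE is the grip in N (left out, the last holds). Time passes only in rows, so rows that repeat a pose let the fingers close, or fill a call up. It gives the time, the measured TCP pose, the force and the opening at its end, in the units of the state.
- robot.observe(): the state, without advancing time (a new reading comes with each control period).
- robot.read_camera(name): name is "scene" or "top"; returns a dict with "color" (480x640x3 uint8, blue, green, red), "fx", "fy", "cx", "cy" (pixels), "rvec" (rotation vector, rad) and "tvec" (3), from world to camera coordinates, as OpenCV has them. Camera axes: x right, y down, z forward; pixel columns grow to the right and rows downward; lengths in m; the calibration is good to about 2 mm. A picture is of the moment at which its call begins. There is no depth.
- robot.hand_in(): hands the job in, once; it reports no verdict.
The state is a dict: "time": time; "qpos": joint angles; "qvel": joint speeds; "joint_efforts": joint torques, N m; "tool_pos": TCP position; "tool_rot": TCP orientation; "contact_force": force on the tool from outside, world axes, zero at the start; "torque": the same for the moment, N m; "opening": finger opening in m.
Only numpy, scipy, OpenCV 4.12 (cv2) and the standard library are available. Lean on these libraries where they do the work, as an engineer would, in place of code of your own. Each camera call takes 0.05 s, during which the arm holds its last target.

## Working session

There is one attempt and no reset: what is moved stays moved. The work goes in short steps, Python scripts to look and compute and a shell command to move; the robot and the scene stay as the last step left them, time stands still between calls to the robot, and variables do not carry over. Pictures are saved under pics/ and viewed, and the job is handed in when it is done.

```bash
ls; mkdir -p pics
python3 - <<'E'
from cell import robot
import cv2
print(robot.observe())
for n in("scene","top"):
    c=robot.read_camera(n); cv2.imwrite(f"pics/{n}0.png",c["color"]); print(n,{k:v for k,v in c.items() if k!="color"})
E
```

```text
pics
{'time': 0.0, 'qpos': array([ 1.20100303e+00,  3.42737841e-01,  1.52500638e+00, -1.12876523e-05,
        1.27539336e+00, -1.46001742e-01]), 'qvel': array([ 0.00156331,  0.00084936,  0.00114251, -0.00026932, -0.00012695,
        0.00031   ]), 'joint_efforts': array([-1.29285399e-04, -4.31224573e+01, -2.44227809e+01,  7.17479177e-02,
        5.58750762e-02, -1.09180442e-04]), 'tool_pos': array([0.11632995, 0.51148554, 0.19264087]), 'tool_rot': array([-3.14006260e+00, -2.14081797e-04,  2.91780423e+00]), 'contact_force': array([-0.43325374, -0.7326265 ,  0.45064901]), 'torque': array([-0.01794307, -0.01528426,  0.08044384]), 'opening': 0.09182339068836194}
scene {'fx': 620.6224972487096, 'fy': 620.6224972487096, 'cx': 325.98709444418114, 'cy': 233.73276031929117, 'rvec': array([ 1.9092774 ,  1.95558436, -0.53915495]), 'tvec': array([ 0.01693876, -0.4225205 ,  1.82829934])}
top {'fx': 500.7077269496796, 'fy': 500.7077269496796, 'cx': 314.39264619068825, 'cy': 244.40412517512937, 'rvec': array([ 2.18816087, -2.18163369,  0.07798784]), 'tvec': array([-0.01307988,  0.54781567,  1.20702081])}
```

View pics/scene0.png

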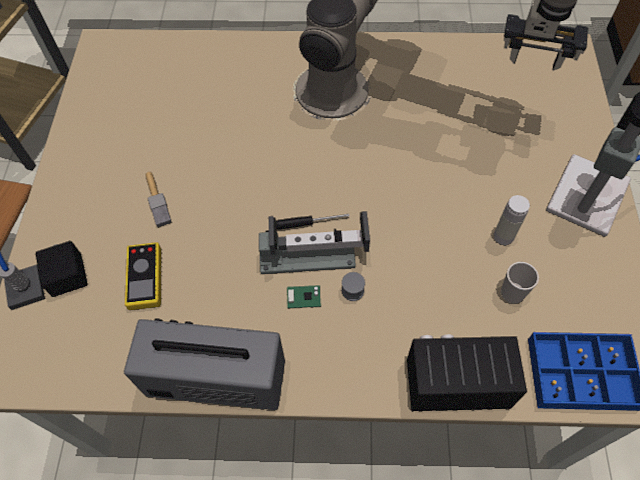

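View pics/top0.png

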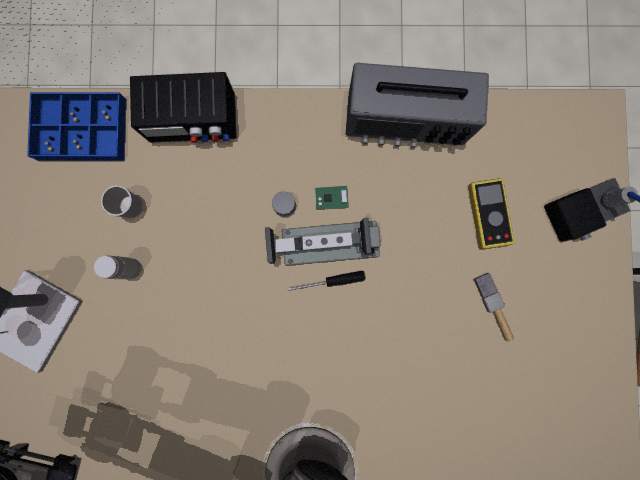

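The holder is near (325,240) in both views. The sliding jaw and thumb rest are on the +y side, which is left in the top view and right in the scene view. Next I zoom in.

Run:
```python
import cv2
a=cv2.imread("pics/scene0.png")[205:280,250:380]; b=cv2.imread("pics/top0.png")[210:275,255:390]
cv2.imwrite("pics/sz.png",cv2.resize(a,None,fx=6,fy=6,interpolation=cv2.INTER_CUBIC))
cv2.imwrite("pics/tz.png",cv2.resize(b,None,fx=5.9,fy=5.9,interpolation=cv2.INTER_CUBIC))
```

```text
(no output)
```

View pics/sz.png

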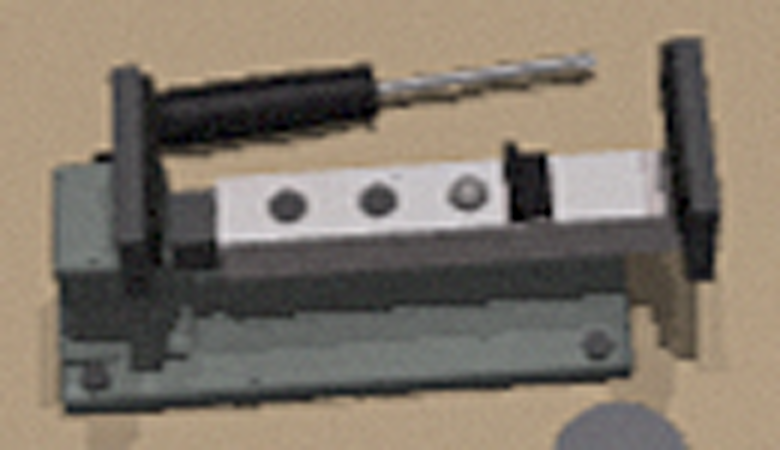

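View pics/tz.png

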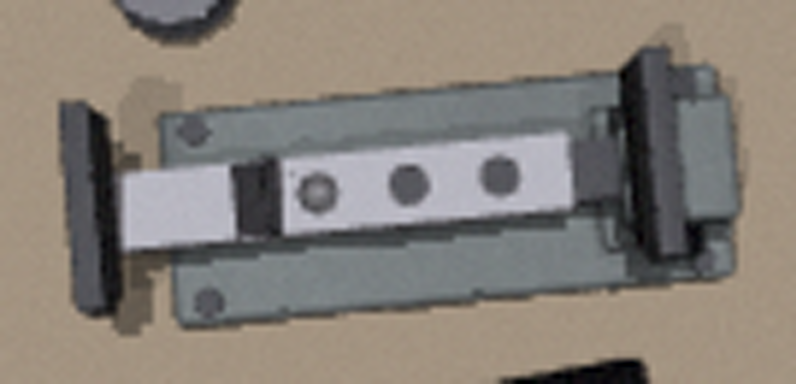

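The crops show the button dome and two dark holes on the white sleeve. They are at about (328,237), (318,238) and (298,239) in scene, and the dome is at (309,242) in top. I'll triangulate the features now.

```bash
cat > h.py <<'E'
import cv2,numpy as np
from scipy.optimize import least_squares
def cam(c):
    K=np.array([[c["fx"],0,c["cx"]],[0,c["fy"],c["cy"]],[0,0,1.]]);R=cv2.Rodrigues(c["rvec"])[0]
    return K,R,np.array(c["tvec"])
def tri(cs,ct,ps,pt):
    P=[K@np.c_[R,t] for K,R,t in (cam(cs),cam(ct))]
    X=cv2.triangulatePoints(P[0],P[1],np.array(ps,float).T,np.array(pt,float).T);X=(X[:3]/X[3]).T
    e=[]
    for p,q in zip(P,(ps,pt)):
        y=np.c_[X,np.ones(len(X))]@p.T; e.append(np.linalg.norm(y[:,:2]/y[:,2:]-q,axis=1))
    return X,np.array(e).T
def plane(c,p,z):
    K,R,t=cam(c);d=(R.T@np.linalg.inv(K)@np.c_[np.array(p,float),np.ones(len(p))].T).T;o=-R.T@t
    return o+d*((z-o[2])/d[:,2])[:,None]
def sleeve(img,x0,y0,x1,y1,s=6):
    g=cv2.resize(img[y0:y1,x0:x1],None,fx=s,fy=s,interpolation=cv2.INTER_CUBIC)
    m=(g.min(2)>165).astype(np.uint8)
    cs,h=cv2.findContours(m,cv2.RETR_CCOMP,cv2.CHAIN_APPROX_NONE)
    out=[]
    for c,k in zip(cs,h[0]):
        a=cv2.contourArea(c)
        if a<150: continue
        M=cv2.moments(c); ctr=np.array([M['m10'],M['m01']])/a
        r=cv2.minAreaRect(c)
        cv = lambda p:(np.array(p)+.5)/s-.5+[x0,y0]
        out.append((k[3]>=0,a/s/s,cv(ctr),cv(cv2.boxPoints(r))))
    return out
E
python3 - <<'E'
from cell import robot
from h import *
np.set_printoptions(precision=4,suppress=True)
for n,b in(("scene",(255,215,375,265)),("top",(260,215,385,270))):
    c=robot.read_camera(n)
    for o in sleeve(c["color"],*b): print(n,o[0],round(o[1],1),o[2],o[3].ravel())
E
```

```text
scene False 495.4 [309.6659 238.0513] [285.4022 234.203  333.2247 230.9607 333.9629 241.8486 286.1403 245.0908]
scene True 37.1 [297.4584 238.9382] [292.6667 239.     297.5833 234.0833 302.3333 238.8333 297.4167 243.75  ]
scene True 36.2 [312.5316 238.0202] [307.75   238.0833 312.5833 233.25   317.3333 238.     312.5    242.8333]
scene True 37.9 [327.5769 236.9254] [322.75   237.0833 327.75   232.0833 332.5    236.8333 327.5    241.8333]
scene False 175.2 [350.2792 235.4172] [341.167  230.4879 359.1614 229.3041 359.8776 240.189  341.8831 241.3728]
top False 212.6 [284.6615 244.5296] [274.8123 238.9355 293.399  237.4604 294.3953 250.0136 275.8086 251.4887]
top False 570.1 [326.8022 240.5387] [301.8277 236.6197 350.457  232.1309 351.6013 244.5278 302.9721 249.0167]
top True 50.4 [308.381  242.3036] [303.0207 240.4199 310.4191 237.0053 313.7703 244.2663 306.3719 247.6809]
top True 49.4 [323.7856 240.8746] [319.9167 244.9167 319.9167 237.0833 327.75   237.0833 327.75   244.9167]
top True 50.1 [339.2301 239.3864] [333.9167 237.5833 341.05   234.0167 344.65   241.2167 337.5167 244.7833]
```

Run:
```python
from cell import robot
from h import *
np.set_printoptions(precision=4,suppress=True)
cs=robot.read_camera("scene");ct=robot.read_camera("top")
s=[[327.58,236.93],[312.53,238.02],[297.46,238.94]];t=[[308.38,242.30],[323.79,240.87],[339.23,239.39]]
X,e=tri(cs,ct,s,t);print(X,e);print(np.diff(X,axis=0),np.linalg.norm(np.diff(X,axis=0),axis=1))
z=X[1:,2].mean()
for c,p in((cs,s),(ct,t)): print(plane(c,p,z))
# corners: inward end of sleeve / sliding-jaw side part, rest
print("T body", plane(ct,[[301.83,236.62],[350.46,232.13],[351.60,244.53],[302.97,249.02]],z))
print("S body", plane(cs,[[333.22,230.96],[285.40,234.2],[286.14,245.09],[333.96,241.85]],z))
print("T outer", plane(ct,[[274.8,238.94],[293.4,237.46],[294.4,250.01],[275.81,251.49]],z))
print("S outer", plane(cs,[[341.17,230.49],[359.16,229.30],[359.88,240.19],[341.88,241.37]],z))
```

```text
[[ 0.5479  0.0027  0.0869]
 [ 0.5513 -0.033   0.0865]
 [ 0.5548 -0.0688  0.087 ]] [[0.069  0.109 ]
 [0.0561 0.0886]
 [0.0585 0.0923]]
[[ 0.0035 -0.0357 -0.0004]
 [ 0.0035 -0.0357  0.0005]] [0.0359 0.0359]
[[ 0.5477  0.0029  0.0867]
 [ 0.5515 -0.0329  0.0867]
 [ 0.5547 -0.0686  0.0867]]
[[ 0.5479  0.0025  0.0867]
 [ 0.5513 -0.0332  0.0867]
 [ 0.5549 -0.069   0.0867]]
T body [[ 0.561   0.0177  0.0867]
 [ 0.5718 -0.095   0.0867]
 [ 0.543  -0.0976  0.0867]
 [ 0.5323  0.0149  0.0867]]
S body [[ 0.531   0.016   0.0867]
 [ 0.5423 -0.0981  0.0867]
 [ 0.572  -0.0946  0.0867]
 [ 0.5609  0.0184  0.0867]]
T outer [[0.5555 0.0803 0.0867]
 [0.559  0.0372 0.0867]
 [0.5299 0.0348 0.0867]
 [0.5263 0.0777 0.0867]]
S outer [[0.5293 0.035  0.0867]
 [0.5251 0.078  0.0867]
 [0.5551 0.0798 0.0867]
 [0.5592 0.0371 0.0867]]
```

```bash
cat >> h.py <<'E'
from scipy.spatial.transform import Rotation as Ro
U=np.array([-0.0975,0.9952,0]); BTN=np.array([0.5478,0.0027,0.0867])
def go(robot,target,yaw=None):
    s=robot.observe();R=Ro.from_euler('xyz',s["tool_rot"]);d=R.inv().apply(np.array(target)-s["tool_pos"])
    print("pos",s["tool_pos"].round(4),"rot",s["tool_rot"].round(4),"delta units",(d/.025).round(3))
    if yaw is not None: 
        e=(s["tool_rot"][2]-yaw+np.pi)%(2*np.pi)-np.pi; print("roll units",round(np.degrees(e)/6,3))
    print("rel button along/across/up mm", (np.array([ (s["tool_pos"]-BTN)@U,(s["tool_pos"]-BTN)@[U[1],-U[0],0],s["tool_pos"][2]-BTN[2]])*1000).round(2),"F",s["contact_force"].round(2),"t",s["time"])
E
python3 - <<'E'
from cell import robot
from h import *
print(np.arctan2(U[1],U[0])); go(robot,BTN+.0035*U+[0,0,.106],np.arctan2(U[1],U[0]))
E
```

```text
1.6684549317418658
pos [0.1165 0.5118 0.1931] rot [-3.1411e+00 -1.0000e-04  2.9178e+00] delta units [-2.1298e+01 -1.5894e+01  2.1000e-02]
roll units 11.931
rel button along/across/up mm [ 548.7  -379.63  106.4 ] F [-0.17  0.   -0.03] t 0.3
```

```bash
python3 -m crank '{"claw":[0,0,0,0,0,0,0,0],"delta_pos":[[-1.2,-0.9,0],[-2.4,-1.8,0],[-3.8,-2.8,0],[-5.2,-3.9,0],[-6.6,-4.9,0],[-8.0,-6.0,0],[-9.4,-7.0,0],[-10.6,-7.9,0]],"roll":[0.7,1.4,2.2,3.0,3.8,4.5,5.3,6.0]}' 10
python3 - <<'E'
from cell import robot
from h import *
go(robot,BTN+.0035*U+[0,0,.106],np.arctan2(U[1],U[0]))
E
```

```text
time: 0.97
tool_pos: [0.3284, 0.2631, 0.1936]
tool_rot: [3.141, 0.0, 2.286]
contact_force: [1.1, 0.6, -0.1]
opening: 0.0431
pos [0.3284 0.2631 0.1936] rot [3.1408e+00 1.0000e-04 2.2856e+00] delta units [-13.505  -0.117   0.036]
roll units 5.893
rel button along/across/up mm [ 280.53 -193.01  106.87] F [ 1.12  0.64 -0.1 ] t 0.9667
```

```bash
python3 -m crank '{"claw":[0,0,0,0,0,0,0,0],"delta_pos":[[-1.6,0,0],[-3.2,0,0],[-5.0,0,0],[-6.8,0,0],[-8.6,0,0],[-10.4,0,0],[-11.8,0,0],[-12.7,-0.1,0]],"roll":[0.7,1.4,2.2,3.0,3.8,4.5,5.3,5.9]}' 10
python3 - <<'E'
from cell import robot
from h import *
go(robot,BTN+.0035*U+[0,0,.106],np.arctan2(U[1],U[0]))
E
```

```text
time: 1.63
tool_pos: [0.5367, 0.0212, 0.1931]
tool_rot: [3.141, 0.001, 1.666]
contact_force: [0.0, 0.5, 0.4]
opening: 0.0006
pos [0.5367 0.0212 0.1931] rot [3.1407e+00 5.0000e-04 1.6658e+00] delta units [-0.638  0.372  0.017]
roll units -0.025
rel button along/across/up mm [ 19.47  -9.26 106.42] F [0.04 0.47 0.41] t 1.6333
```

```bash
python3 -m crank '{"claw":[0,0,0,0,0,0,0,0],"delta_pos":[[-0.3,0.2,0],[-0.6,0.35,0],[-0.6,0.35,0.6],[-0.6,0.35,1.2],[-0.6,0.35,1.8],[-0.6,0.35,2.4],[-0.6,0.35,2.8],[-0.6,0.35,2.8]],"roll":[0,0,0,0,0,0,0,0]}' 10
python3 - <<'E'
from cell import robot
from h import *
go(robot,BTN+.0035*U+[0,0,.025],np.arctan2(U[1],U[0]))
for n in("scene","top"):
    c=robot.read_camera(n)["color"]; cv2.imwrite(f"pics/{n}1.png",c)
    cv2.imwrite(f"pics/{n}1z.png",cv2.resize(c[150:280,245:395],None,fx=4.6,fy=4.6,interpolation=cv2.INTER_CUBIC))
E
```

```text
time: 2.3
tool_pos: [0.543, 0.0112, 0.1214]
tool_rot: [-3.137, -0.001, 1.674]
contact_force: [-0.9, 0.9, -0.3]
opening: 0.0003
pos [0.543  0.0112 0.1214] rot [-3.1375e+00 -1.2000e-03  1.6736e+00] delta units [-0.219  0.159  0.387]
roll units 0.049
rel button along/across/up mm [ 8.93 -3.97 34.71] F [-0.85  0.87 -0.27] t 2.3
```

View pics/scene1z.png

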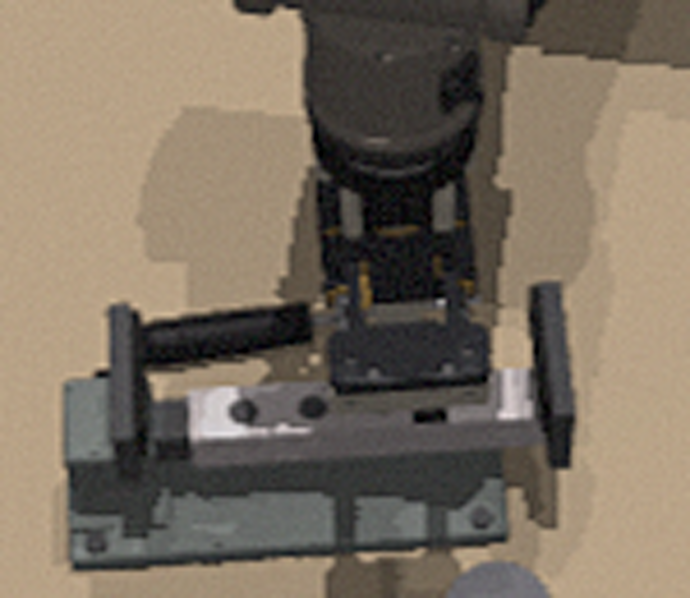

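View pics/top1z.png

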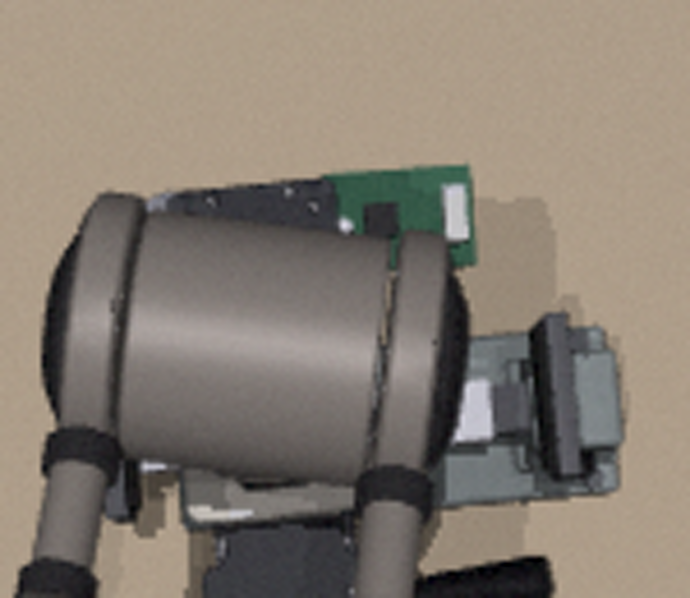

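The arm hides the button area from both cameras: the gripper body covers (330–490, 330–390) in the scene crop, with the thumb rest just visible at (430,415). From here I'll rely on position and force readings.

Run:
```python
from cell import robot
from h import *
go(robot,BTN+.0035*U+[0,0,.025],np.arctan2(U[1],U[0]))
```

```text
pos [0.5447 0.0107 0.1237] rot [-3.1415e+00 -2.0000e-04  1.6729e+00] delta units [-0.191  0.092  0.478]
roll units 0.042
rel button along/across/up mm [ 8.27 -2.32 36.96] F [-0.15  0.16  0.13] t 2.4
```

```bash
python3 -m crank '{"claw":[0,0,0,0,0,0,0,0],"delta_pos":[[-0.1,0.05,0],[-0.19,0.09,0],[-0.19,0.09,0.2],[-0.19,0.09,0.4],[-0.19,0.09,0.48],[-0.19,0.09,0.48],[-0.19,0.09,0.48],[-0.19,0.09,0.48]],"roll":[0.04,0.04,0.04,0.04,0.04,0.04,0.04,0.04]}' 10
python3 - <<'E'
from cell import robot
from h import *
go(robot,BTN+.0035*U+[0,0,.008],np.arctan2(U[1],U[0]))
E
```

```text
time: 3.07
tool_pos: [0.5476, 0.0056, 0.1113]
tool_rot: [3.141, -0.0, 1.667]
contact_force: [0.3, -0.3, -0.0]
opening: 0.0005
pos [0.5476 0.0056 0.1113] rot [ 3.1415e+00 -1.0000e-04  1.6675e+00] delta units [ 0.023 -0.004  0.666]
roll units -0.009
rel button along/across/up mm [ 2.93  0.1  24.65] F [ 0.32 -0.3  -0.01] t 3.0667
```

```bash
python3 -m crank '{"claw":[0,0,0,0,0,0,0,0],"delta_pos":[[0,0,0.1],[0,0,0.2],[0,0,0.3],[0,0,0.4],[0,0,0.5],[0,0,0.56],[0,0,0.6],[0,0,0.6]],"roll":[0,0,0,0,0,0,0,0]}' 10
python3 - <<'E'
from cell import robot
from h import *
go(robot,BTN+.0035*U+[0,0,.000],np.arctan2(U[1],U[0]))
E
```

```text
time: 3.73
tool_pos: [0.5474, 0.0056, 0.096]
tool_rot: [-3.141, -0.0, 1.667]
contact_force: [-0.1, 0.2, 0.3]
opening: 0.0007
pos [0.5474 0.0056 0.096 ] rot [-3.1412e+00 -2.0000e-04  1.6675e+00] delta units [0.022 0.004 0.373]
roll units -0.01
rel button along/across/up mm [ 2.95 -0.1   9.32] F [-0.1   0.18  0.34] t 3.7333
```

```bash
python3 -m crank '{"claw":[0,0,0,0,0,0,0,0],"delta_pos":[[0,0,0.02],[0,0,0.04],[0,0,0.06],[0,0,0.08],[0,0,0.1],[0,0,0.1],[0,0,0.1],[0,0,0.1]],"roll":[0,0,0,0,0,0,0,0]}' 10; python3 -m crank '{"claw":[0,0,0,0,0,0,0,0],"delta_pos":[[0,0,0.02],[0,0,0.04],[0,0,0.06],[0,0,0.06],[0,0,0.06],[0,0,0.06],[0,0,0.06],[0,0,0.06]],"roll":[0,0,0,0,0,0,0,0]}' 10
```

```text
time: 4.4
tool_pos: [0.5476, 0.0056, 0.0938]
tool_rot: [3.142, -0.0, 1.667]
contact_force: [0.1, 0.4, -0.3]
opening: 0.0006
time: 5.07
tool_pos: [0.5476, 0.0056, 0.0923]
tool_rot: [3.142, -0.0, 1.667]
contact_force: [-0.6, -0.2, -0.9]
opening: 0.0003
```

```bash
python3 -m crank '{"claw":[0,0,0,0,0,0,0,0],"delta_pos":[[0,0,0.02],[0,0,0.04],[0,0,0.04],[0,0,0.04],[0,0,0.04],[0,0,0.04],[0,0,0.04],[0,0,0.04]],"roll":[0,0,0,0,0,0,0,0]}' 10; python3 -m crank '{"claw":[0,0,0,0,0,0,0,0],"delta_pos":[[0,0,0.02],[0,0,0.04],[0,0,0.04],[0,0,0.04],[0,0,0.04],[0,0,0.04],[0,0,0.04],[0,0,0.04]],"roll":[0,0,0,0,0,0,0,0]}' 10
```

```text
time: 5.73
tool_pos: [0.5476, 0.0056, 0.0913]
tool_rot: [3.142, -0.0, 1.667]
contact_force: [0.6, 0.2, -0.5]
opening: 0.0007
time: 6.4
tool_pos: [0.5476, 0.0056, 0.0903]
tool_rot: [3.142, -0.0, 1.667]
contact_force: [-0.4, -0.3, 0.1]
opening: 0.0001
```

```bash
python3 -m crank '{"claw":[0,0,0,0,0,0,0,0],"delta_pos":[[0,0,0.02],[0,0,0.04],[0,0,0.04],[0,0,0.04],[0,0,0.04],[0,0,0.04],[0,0,0.04],[0,0,0.04]],"roll":[0,0,0,0,0,0,0,0]}' 10
```

```text
time: 7.07
tool_pos: [0.5476, 0.0056, 0.0893]
tool_rot: [3.141, -0.0, 1.667]
contact_force: [-1.0, -0.1, -0.1]
opening: 0.0006
```

```bash
python3 -m crank '{"claw":[0,0,0,0,0,0,0,0],"delta_pos":[[0,0,0.02],[0,0,0.04],[0,0,0.04],[0,0,0.04],[0,0,0.04],[0,0,0.04],[0,0,0.04],[0,0,0.04]],"roll":[0,0,0,0,0,0,0,0]}' 10
```

```text
time: 7.73
tool_pos: [0.5476, 0.0056, 0.0883]
tool_rot: [3.141, -0.0, 1.667]
contact_force: [0.4, -1.1, -0.0]
opening: 0.0005
```

```bash
python3 -m crank '{"claw":[0,0,0,0,0,0,0,0],"delta_pos":[[0,0,0.02],[0,0,0.04],[0,0,0.04],[0,0,0.04],[0,0,0.04],[0,0,0.04],[0,0,0.04],[0,0,0.04]],"roll":[0,0,0,0,0,0,0,0]}' 10
```

```text
time: 8.4
tool_pos: [0.5476, 0.0056, 0.0873]
tool_rot: [3.141, -0.0, 1.667]
contact_force: [-0.2, 0.5, 0.1]
opening: 0.0006
```

```bash
python3 -m crank '{"claw":[0,0,0,0,0,0,0,0],"delta_pos":[[0,0,0.02],[0,0,0.03],[0,0,0.03],[0,0,0.03],[0,0,0.03],[0,0,0.03],[0,0,0.03],[0,0,0.03]],"roll":[0,0,0,0,0,0,0,0]}' 10
```

```text
time: 9.07
tool_pos: [0.5476, 0.0056, 0.0866]
tool_rot: [3.142, -0.0, 1.667]
contact_force: [-1.0, -0.0, -0.4]
opening: 0.0002
```

Run:
```python
from cell import robot
from h import *
for n in("scene","top"):
    c=robot.read_camera(n)["color"]
    cv2.imwrite(f"pics/{n}2z.png",cv2.resize(c[195:275,250:390],None,fx=5.5,fy=5.5,interpolation=cv2.INTER_CUBIC))
s=robot.observe();print(s["contact_force"],s["torque"])
cs=robot.read_camera("scene");K,R,t=cam(cs)
print(cv2.projectPoints(np.array([s["tool_pos"],s["tool_pos"]+[0,0,.066]]),cs["rvec"],cs["tvec"],K,None)[0])
```

```text
[ 0.18392237  0.44808692 -0.09944546] [-0.06458919  0.03545755 -0.0148012 ]
[[[328.73103585 236.91898914]]

 [[328.48345515 222.58284916]]]
```

View pics/scene2z.png

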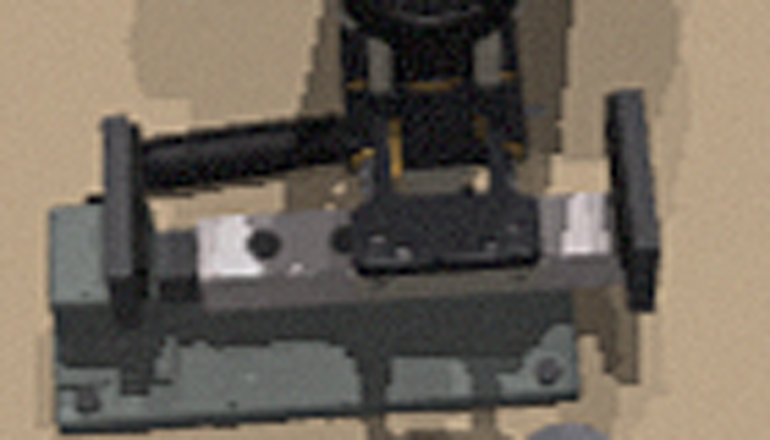

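```bash
python3 -m crank '{"claw":[0,0,0,0,0,0,0,0],"delta_pos":[[0,0,0.02],[0,0,0.03],[0,0,0.03],[0,0,0.03],[0,0,0.03],[0,0,0.03],[0,0,0.03],[0,0,0.03]],"roll":[0,0,0,0,0,0,0,0]}' 10
```

```text
time: 9.88
tool_pos: [0.5476, 0.0056, 0.0858]
tool_rot: [3.141, -0.0, 1.667]
contact_force: [-1.4, 0.3, 0.9]
opening: 0.0007
```

```bash
python3 -m crank '{"claw":[0,0,0,0,0,0,0,0],"delta_pos":[[0,0,0.02],[0,0,0.03],[0,0,0.03],[0,0,0.03],[0,0,0.03],[0,0,0.03],[0,0,0.03],[0,0,0.03]],"roll":[0,0,0,0,0,0,0,0]}' 10
```

```text
time: 10.55
tool_pos: [0.5475, 0.0056, 0.0851]
tool_rot: [-3.142, -0.0, 1.667]
contact_force: [-0.5, -0.7, 0.0]
opening: 0.0004
```

```bash
python3 - <<'E'
from cell import robot
from h import *
np.set_printoptions(precision=4,suppress=True)
cs=robot.read_camera("scene");ct=robot.read_camera("top")
cv2.imwrite("pics/top3z.png",cv2.resize(ct["color"][195:295,240:390],None,fx=5.2,fy=5.2,interpolation=cv2.INTER_CUBIC))
f=lambda x,y,s,a,b:((x+.5)/s-.5+a,(y+.5)/s-.5+b)
X,e=tri(cs,ct,[f(598,345,6,250,205)],[f(193,130,5.9,255,210)]);print("screw",X,e)
# jaw top corners: sliding jaw, robot-side/outer
a=cv2.imread("pics/scene0.png");b=cv2.imread("pics/top0.png")
# spool top disc & board
for im,box,n in((a,(335,265,370,305),"s"),(b,(265,185,300,220),"t")):
    x0,y0,x1,y1=box;g=cv2.resize(im[y0:y1,x0:x1],None,fx=12,fy=12,interpolation=cv2.INTER_CUBIC);cv2.imwrite(f"pics/sp_{n}.png",g)
s=robot.observe();print(s["qpos"],s["joint_efforts"],s["contact_force"])
E
python3 -c "
import cv2,numpy as np
a=cv2.imread('pics/sp_s.png');b=cv2.imread('pics/sp_t.png');cv2.imwrite('pics/sp.png',cv2.resize(np.hstack([a,b]),None,fx=.9,fy=.9))"
```

```text
screw [[0.5791 0.0557 0.0194]] [[0.1513 0.2318]]
[-0.1298  0.4911  1.6119  0.0001  1.0385 -0.2265] [  0.0006 -47.4522 -21.2071   0.0614   0.0547  -0.0001] [ 0.3423 -0.3246  0.8133]Traceback (most recent call last):
  File "<string>", line 3, in <module>
    a=cv2.imread('pics/sp_s.png');b=cv2.imread('pics/sp_t.png');cv2.imwrite('pics/sp.png',cv2.resize(np.hstack([a,b]),None,fx=.9,fy=.9))
                                                                                                                                ~~~~~~~~~^^^^^^^
    return _nx.concatenate(arrs, 1, dtype=dtype, casting=casting)
           ~~~~~~~~~~~~~~~^^^^^^^^^^^^^^^^^^^^^^^^^^^^^^^^^^^^^^^
ValueError: all the input array dimensions except for the concatenation axis must match exactly, but along dimension 0, the array at index 0 has size 480 and the array at index 1 has size 420
```

View pics/top3z.png

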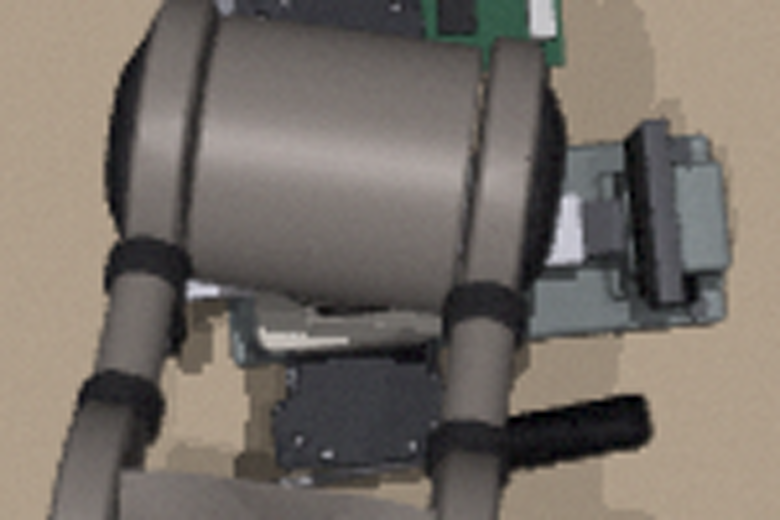

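```bash
python3 -m crank '{"claw":[0,0,0,0,0,0,0,0],"delta_pos":[[0,0,0.01],[0,0,0.02],[0,0,0.02],[0,0,0.02],[0,0,0.02],[0,0,0.02],[0,0,0.02],[0,0,0.02]],"roll":[0,0,0,0,0,0,0,0]}' 10
```

```text
time: 11.32
tool_pos: [0.5476, 0.0056, 0.0846]
tool_rot: [3.141, -0.0, 1.667]
contact_force: [-0.5, -1.0, -0.5]
opening: 0.0007
```

```bash
python3 -m crank '{"claw":[0,0,0,0,0,0,0,0],"delta_pos":[[0,0,0.01],[0,0,0.02],[0,0,0.02],[0,0,0.02],[0,0,0.02],[0,0,0.02],[0,0,0.02],[0,0,0.02]],"roll":[0,0,0,0,0,0,0,0]}' 10
```

```text
time: 11.98
tool_pos: [0.5475, 0.0056, 0.0841]
tool_rot: [3.142, -0.0, 1.667]
contact_force: [0.1, 0.6, -0.5]
opening: 0.0006
```

Run:
```python
import cv2,numpy as np
a=cv2.imread("pics/sp_s.png");b=cv2.imread("pics/sp_t.png")
a=cv2.copyMakeBorder(a,0,480-a.shape[0],0,0,0);b=cv2.copyMakeBorder(b,0,480-b.shape[0],0,0,0)
cv2.imwrite("pics/sp.png",cv2.resize(np.hstack([a,b]),None,fx=.95,fy=.95))
```

```text
(no output)
```

View pics/sp.png

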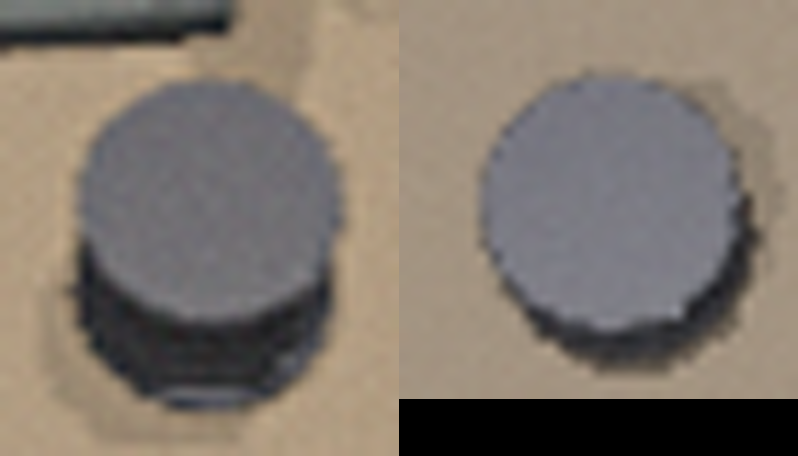

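Run:
```python
from cell import robot
from h import *
np.set_printoptions(precision=4,suppress=True)
cs=robot.read_camera("scene");ct=robot.read_camera("top")
print(tri(cs,ct,[(352.9,282.2)],[(283.2,202.1)]))
for c in (cs,ct):
    K,R,t=cam(c); print(-R.T@t)
```

```text
(array([[0.6475, 0.0644, 0.0488]]), array([[0.1304, 0.1957]]))
[1.2828 0.0351 1.3692]
[ 0.4602 -0.0118  1.2431]
```

Run:
```python
from cell import robot
from h import *
np.set_printoptions(precision=1,suppress=True)
cs=robot.read_camera("scene");s=robot.observe()
R=Ro.from_euler('xyz',s["tool_rot"])
P=[[sx*.0375,sy*.095,z] for z in(-.066,-.10) for sy in(-1,1) for sx in(-1,1)]
K,_,_=cam(cs);p=cv2.projectPoints(R.apply(P)+s["tool_pos"],cs["rvec"],cs["tvec"],K,None)[0][:,0]
print(np.c_[np.array(P)*1000,p])
im=cs["color"].copy()[150:290,240:400];g=cv2.resize(im,None,fx=5,fy=5,interpolation=cv2.INTER_CUBIC)
for i,q in enumerate(p): cv2.circle(g,tuple(((q-[240,150])*5).astype(int)),3,(0,0,255) if i<4 else (0,255,0),-1)
cv2.imwrite("pics/body.png",g); print(s["contact_force"],s["time"])
```

```text
[[ -37.5  -95.   -66.   309.8  190. ]
 [  37.5  -95.   -66.   341.4  187.9]
 [ -37.5   95.   -66.   314.7  260.9]
 [  37.5   95.   -66.   348.4  258.6]
 [ -37.5  -95.  -100.   309.3  181.7]
 [  37.5  -95.  -100.   341.5  179.6]
 [ -37.5   95.  -100.   314.2  253.6]
 [  37.5   95.  -100.   348.7  251.3]]
[ 0.  -0.3 -0.2] 12.1333
```

View pics/body.png

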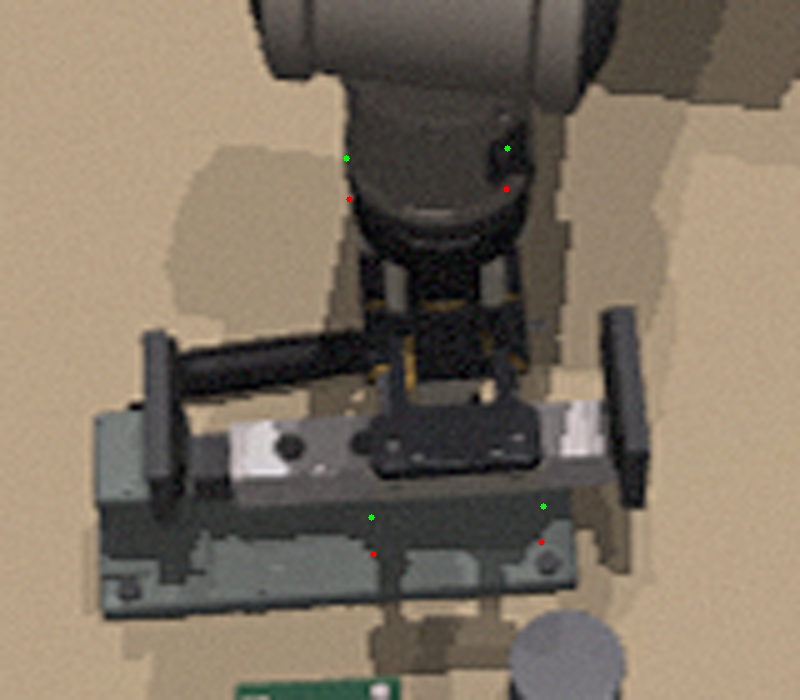

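```bash
python3 -m crank '{"claw":[0,0,0,0,0,0,0,0],"delta_pos":[[0,0,0.01],[0,0,0.02],[0,0,0.02],[0,0,0.02],[0,0,0.02],[0,0,0.02],[0,0,0.02],[0,0,0.02]],"roll":[0,0,0,0,0,0,0,0]}' 10
```

```text
time: 12.8
tool_pos: [0.5476, 0.0056, 0.0835]
tool_rot: [3.142, -0.0, 1.667]
contact_force: [0.7, 0.6, 0.3]
opening: 0.0006
```

```bash
python3 -m crank '{"claw":[0,0,0,0,0,0,0,0],"delta_pos":[[0,0,0.01],[0,0,0.02],[0,0,0.02],[0,0,0.02],[0,0,0.02],[0,0,0.02],[0,0,0.02],[0,0,0.02]],"roll":[0,0,0,0,0,0,0,0]}' 10
```

```text
time: 13.47
tool_pos: [0.5476, 0.0056, 0.0831]
tool_rot: [3.141, -0.0, 1.667]
contact_force: [0.1, -0.1, -0.6]
opening: 0.0005
```

```bash
python3 -m crank '{"claw":[0,0,0,0,0,0,0,0],"delta_pos":[[0,0,0.01],[0,0,0.02],[0,0,0.02],[0,0,0.02],[0,0,0.02],[0,0,0.02],[0,0,0.02],[0,0,0.02]],"roll":[0,0,0,0,0,0,0,0]}' 10
```

```text
time: 14.13
tool_pos: [0.5476, 0.0056, 0.0826]
tool_rot: [3.142, -0.0, 1.667]
contact_force: [0.4, -0.0, -0.4]
opening: 0.0007
```

Run:
```python
from cell import robot
from h import *
np.set_printoptions(precision=1,suppress=True)
cs=robot.read_camera("scene")
R=Ro.from_euler('xyz',[np.pi,0,2.9178]);T=np.array([.1165,.5118,.1931])
P=[[sx*.0095,y,z] for y in(-.046,.046,-.065,.065,0) for sx in(-1,1) for z in (0,-.019)]
K,_,_=cam(cs);p=cv2.projectPoints(R.apply(P)+T,cs["rvec"],cs["tvec"],K,None)[0][:,0]
print(np.c_[np.array(P)*1000,p])
g=cv2.resize(cv2.imread("pics/scene0.png")[0:90,490:600],None,fx=7,fy=6.6,interpolation=cv2.INTER_CUBIC)
for i,q in enumerate(p): cv2.circle(g,tuple(((q-[490,0])*[7,6.6]).astype(int)),3,(0,0,255) if i%2==0 else (0,255,0),-1)
cv2.imwrite("pics/fing.png",g)
```

```text
[[ -9.5 -46.    0.  511.6  73.3]
 [ -9.5 -46.  -19.  513.4  67.9]
 [  9.5 -46.    0.  512.3  68.1]
 [  9.5 -46.  -19.  514.2  62.6]
 [ -9.5  46.    0.  548.   79.6]
 [ -9.5  46.  -19.  550.3  74.2]
 [  9.5  46.    0.  548.6  74.3]
 [  9.5  46.  -19.  550.8  68.8]
 [ -9.5 -65.    0.  504.1  72. ]
 [ -9.5 -65.  -19.  505.9  66.6]
 [  9.5 -65.    0.  504.9  66.8]
 [  9.5 -65.  -19.  506.7  61.3]
 [ -9.5  65.    0.  555.6  80.9]
 [ -9.5  65.  -19.  558.   75.5]
 [  9.5  65.    0.  556.1  75.6]
 [  9.5  65.  -19.  558.5  70.1]
 [ -9.5   0.    0.  529.7  76.5]
 [ -9.5   0.  -19.  531.8  71. ]
 [  9.5   0.    0.  530.4  71.2]
 [  9.5   0.  -19.  532.4  65.7]]
```

View pics/fing.png

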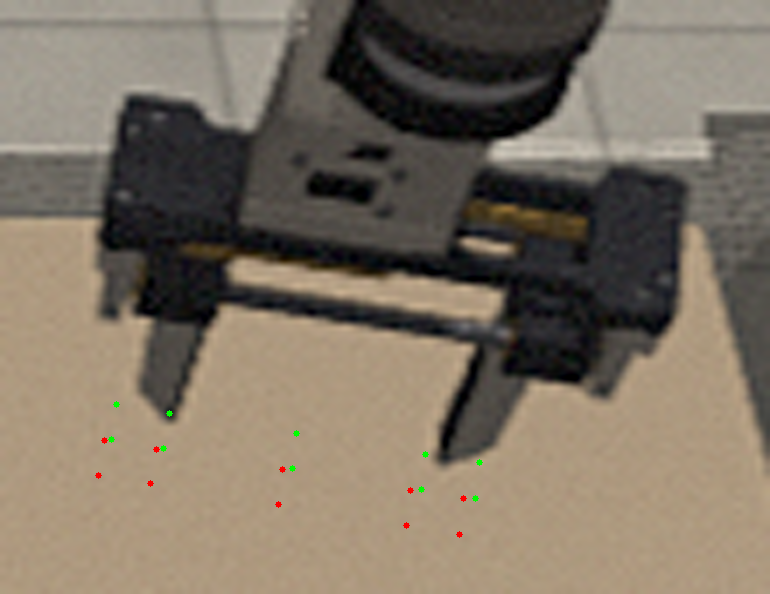

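Run:
```python
from cell import robot
from h import *
ct=robot.read_camera("top")
R=Ro.from_euler('xyz',[np.pi,0,2.9178]);T=np.array([.1165,.5118,.1931])
P=[[sx*.0095,y,z] for y in(-.046,.046,-.065,.065,0) for sx in(-1,1) for z in (0,-.019)]
K,_,_=cam(ct);p=cv2.projectPoints(R.apply(P)+T,ct["rvec"],ct["tvec"],K,None)[0][:,0]
g=cv2.resize(cv2.imread("pics/top0.png")[400:480,0:110],None,fx=7,fy=7,interpolation=cv2.INTER_CUBIC)
for i,q in enumerate(p): cv2.circle(g,tuple(((q-[0,400])*7).astype(int)),3,(0,0,255) if i%2==0 else (0,255,0),-1)
cv2.imwrite("pics/fing2.png",g); print(p[::4])
```

```text
[[ 80.5939753  448.72697546]
 [ 37.11136227 438.34513043]
 [ 89.58980596 450.87480682]
 [ 28.146951   436.20480073]
 [ 58.83690696 443.53228968]]
```

View pics/fing2.png

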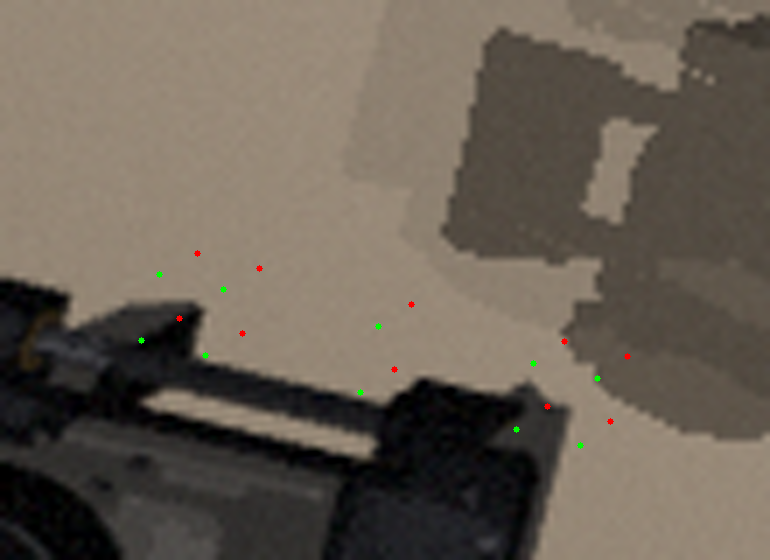

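Run:
```python
from cell import robot
from h import *
np.set_printoptions(precision=4,suppress=True)
cs=robot.read_camera("scene");ct=robot.read_camera("top")
X,e=tri(cs,ct,[(552.5,69.5),(513.6,63)],[(28.2,443.3),(75.7,454.4)]);print(X,e)
R=Ro.from_euler('xyz',[np.pi,0,2.9178]);T=np.array([.1165,.5118,.1931])
print(R.inv().apply(X-T)*1000)
print(robot.observe()["time"],robot.observe()["contact_force"])
```

```text
[[0.1374 0.5538 0.2292]
 [0.1162 0.4598 0.2288]] [[0.4268 0.7736]
 [0.5426 1.0123]]
[[-11.0187  45.5799 -36.0532]
 [-11.2226 -50.7289 -35.749 ]]
14.3333 [ 1.3835 -0.5917  0.6053]
```

The rendered fingertips look well short of the TCP: triangulated in the open pose, they sit about 30 mm behind it, though laterally in line. That explains why I've had no contact. I'll keep descending in 2 mm steps, because the compliant 6 mm dome gives margin, and check the force after each one.

```bash
python3 -m crank '{"claw":[0,0,0,0,0,0,0,0],"delta_pos":[[0,0,0.02],[0,0,0.04],[0,0,0.06],[0,0,0.08],[0,0,0.08],[0,0,0.08],[0,0,0.08],[0,0,0.08]],"roll":[0,0,0,0,0,0,0,0]}' 10
```

```text
time: 15.0
tool_pos: [0.5476, 0.0056, 0.0806]
tool_rot: [3.142, -0.0, 1.667]
contact_force: [0.0, -0.7, 0.1]
opening: 0.0006
```

```bash
python3 -m crank '{"claw":[0,0,0,0,0,0,0,0],"delta_pos":[[0,0,0.02],[0,0,0.04],[0,0,0.06],[0,0,0.08],[0,0,0.08],[0,0,0.08],[0,0,0.08],[0,0,0.08]],"roll":[0,0,0,0,0,0,0,0]}' 10
```

```text
time: 15.67
tool_pos: [0.5476, 0.0056, 0.0786]
tool_rot: [3.142, -0.0, 1.667]
contact_force: [-0.5, 0.5, -0.9]
opening: 0.0005
```

```bash
python3 -m crank '{"claw":[0,0,0,0,0,0,0,0],"delta_pos":[[0,0,0.03],[0,0,0.06],[0,0,0.09],[0,0,0.12],[0,0,0.12],[0,0,0.12],[0,0,0.12],[0,0,0.12]],"roll":[0,0,0,0,0,0,0,0]}' 10
```

```text
time: 16.33
tool_pos: [0.5476, 0.0056, 0.0756]
tool_rot: [3.141, -0.0, 1.667]
contact_force: [0.4, -0.0, 0.5]
opening: 0.0002
```

```bash
python3 -m crank '{"claw":[0,0,0,0,0,0,0,0],"delta_pos":[[0,0,0.03],[0,0,0.06],[0,0,0.09],[0,0,0.12],[0,0,0.12],[0,0,0.12],[0,0,0.12],[0,0,0.12]],"roll":[0,0,0,0,0,0,0,0]}' 10
python3 - <<'E'
from cell import robot
import cv2
c=robot.read_camera("scene")["color"][170:290,250:390]
cv2.imwrite("pics/s5.png",cv2.resize(c,None,fx=5,fy=5,interpolation=cv2.INTER_CUBIC))
E
```

```text
time: 17.0
tool_pos: [0.5476, 0.0056, 0.0726]
tool_rot: [3.142, -0.0, 1.667]
contact_force: [0.3, -0.1, -0.5]
opening: 0.0004
```

View pics/s5.png

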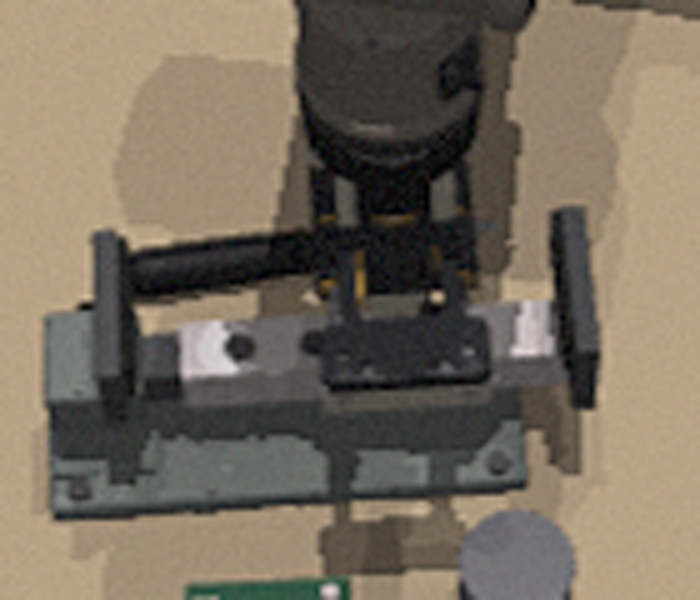

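```bash
python3 -m crank '{"claw":[0,0,0,0,0,0,0,0],"delta_pos":[[0,0,0.03],[0,0,0.06],[0,0,0.09],[0,0,0.12],[0,0,0.12],[0,0,0.12],[0,0,0.12],[0,0,0.12]],"roll":[0,0,0,0,0,0,0,0]}' 10
```

```text
time: 17.72
tool_pos: [0.5476, 0.0056, 0.0696]
tool_rot: [3.141, -0.0, 1.667]
contact_force: [0.5, 0.3, 0.9]
opening: 0.0007
```

```bash
python3 -m crank '{"claw":[0,0,0,0,0,0,0,0],"delta_pos":[[0,0,0.03],[0,0,0.06],[0,0,0.09],[0,0,0.12],[0,0,0.12],[0,0,0.12],[0,0,0.12],[0,0,0.12]],"roll":[0,0,0,0,0,0,0,0]}' 10
```

```text
time: 18.38
tool_pos: [0.5476, 0.0056, 0.0666]
tool_rot: [3.141, -0.0, 1.667]
contact_force: [0.7, 0.3, 0.4]
opening: 0.0003
```

```bash
python3 -m crank '{"claw":[0,0,0,0,0,0,0,0],"delta_pos":[[0,0,0.02],[0,0,0.04],[0,0,0.06],[0,0,0.08],[0,0,0.08],[0,0,0.08],[0,0,0.08],[0,0,0.08]],"roll":[0,0,0,0,0,0,0,0]}' 10
```

```text
time: 19.05
tool_pos: [0.5476, 0.0056, 0.0646]
tool_rot: [3.141, -0.0, 1.667]
contact_force: [0.2, -0.3, 1.2]
opening: 0.0004
```

```bash
python3 -m crank '{"claw":[0,0,0,0,0,0,0,0],"delta_pos":[[0,0,0.02],[0,0,0.04],[0,0,0.06],[0,0,0.06],[0,0,0.06],[0,0,0.06],[0,0,0.06],[0,0,0.06]],"roll":[0,0,0,0,0,0,0,0]}' 10
```

```text
time: 19.72
tool_pos: [0.5476, 0.0056, 0.0631]
tool_rot: [3.142, -0.0, 1.667]
contact_force: [0.3, 0.3, -0.7]
opening: 0.0005
```

```bash
python3 -m crank '{"claw":[0,0,0,0,0,0,0,0],"delta_pos":[[0,0,0.02],[0,0,0.04],[0,0,0.06],[0,0,0.08],[0,0,0.08],[0,0,0.08],[0,0,0.08],[0,0,0.08]],"roll":[0,0,0,0,0,0,0,0]}' 10
```

```text
time: 20.38
tool_pos: [0.5476, 0.0056, 0.0611]
tool_rot: [3.141, -0.0, 1.667]
contact_force: [-0.2, -0.2, 1.0]
opening: 0.0005
```

```bash
python3 -m crank '{"claw":[0,0,0,0,0,0,0,0],"delta_pos":[[0,0,0.02],[0,0,0.04],[0,0,0.06],[0,0,0.06],[0,0,0.06],[0,0,0.06],[0,0,0.06],[0,0,0.06]],"roll":[0,0,0,0,0,0,0,0]}' 10
python3 - <<'E'
from cell import robot
import cv2
from h import *
for n in("scene","top"):
    c=robot.read_camera(n);cc=c["color"]
    cv2.imwrite(f"pics/{n}6.png",cv2.resize(cc[190:280,250:390],None,fx=5.5,fy=5.5,interpolation=cv2.INTER_CUBIC))
    s=robot.observe();K,_,_=cam(c)
    print(cv2.projectPoints(s["tool_pos"][None]+[[0,0,0],[0,0,.03],[0,0,.066]],c["rvec"],c["tvec"],K,None)[0][:,0],s["contact_force"])
E
```

```text
time: 21.05
tool_pos: [0.5476, 0.0056, 0.0596]
tool_rot: [3.141, -0.0, 1.667]
contact_force: [0.8, 0.3, -0.5]
opening: 0.0008
[[328.82084113 242.4705033 ]
 [328.71403345 236.29198902]
 [328.58080148 228.58490594]] [0.18958697 0.78399566 0.27106064]
[[307.19616249 243.30136199]
 [307.00917768 242.34481921]
 [306.77161776 241.12955347]] [ 0.13358098 -0.28391879 -0.23214311]
```

View pics/scene6.png

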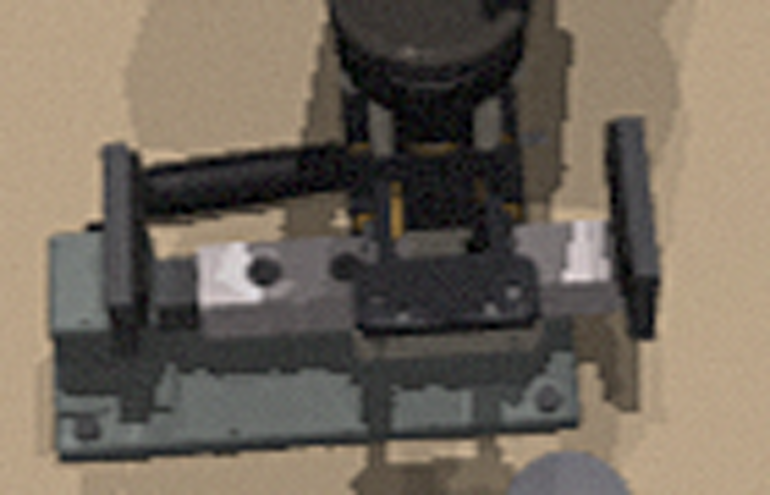

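View pics/top6.png

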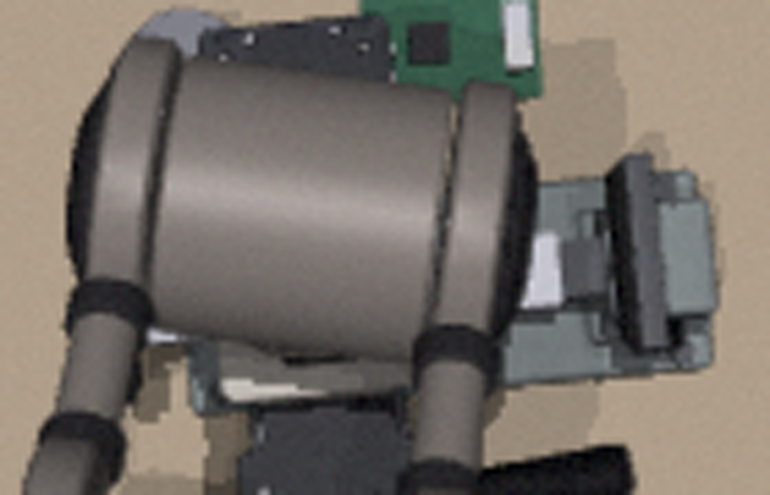

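Run:
```python
from cell import robot
from h import *
np.set_printoptions(precision=4,suppress=True)
cs=robot.read_camera("scene");ct=robot.read_camera("top");s=robot.observe()
X,e=tri(cs,ct,[(315.5,250),(348,249.5)],[(320,192.7),(286.4,194.5)]);print(X,e)
print(Ro.from_euler('xyz',s["tool_rot"]).inv().apply(X-s["tool_pos"])*1000, s["time"])
```

```text
[[ 0.6443 -0.0209  0.1977]
 [ 0.6406  0.0494  0.1958]] [[0.6485 1.0159]
 [0.4514 0.7066]]
[[ -35.6675   93.7574 -138.136 ]
 [  34.6468   96.8667 -136.1907]] 21.25
```

The housing underside triangulates to about 137 mm behind the TCP, where the text says 66 mm. So the real fingertips are well behind the nominal TCP. I'll keep descending by feel.

```bash
python3 -m crank '{"claw":[0,0,0,0,0,0,0,0],"delta_pos":[[0,0,0.02],[0,0,0.04],[0,0,0.06],[0,0,0.08],[0,0,0.08],[0,0,0.08],[0,0,0.08],[0,0,0.08]],"roll":[0,0,0,0,0,0,0,0]}' 10
```

```text
time: 21.92
tool_pos: [0.5476, 0.0056, 0.0576]
tool_rot: [3.142, -0.0, 1.667]
contact_force: [-0.2, -0.8, 0.4]
opening: 0.0005
```

```bash
python3 -m crank '{"claw":[0,0,0,0,0,0,0,0],"delta_pos":[[0,0,0.02],[0,0,0.04],[0,0,0.06],[0,0,0.08],[0,0,0.08],[0,0,0.08],[0,0,0.08],[0,0,0.08]],"roll":[0,0,0,0,0,0,0,0]}' 10
```

```text
time: 22.58
tool_pos: [0.5476, 0.0056, 0.0556]
tool_rot: [3.141, -0.0, 1.667]
contact_force: [-0.4, 0.2, 3.5]
opening: 0.0005
```

Contact at last: 3.5 N upward at z=0.0556, so the tips are about 36 mm behind the TCP, as triangulated. I'll press on toward flush.

```bash
python3 -m crank '{"claw":[0,0,0,0,0,0,0,0],"delta_pos":[[0,0,0.02],[0,0,0.04],[0,0,0.06],[0,0,0.08],[0,0,0.1],[0,0,0.1],[0,0,0.1],[0,0,0.1]],"roll":[0,0,0,0,0,0,0,0]}' 10
```

```text
time: 23.25
tool_pos: [0.5476, 0.0056, 0.0531]
tool_rot: [3.142, -0.0, 1.667]
contact_force: [-2.4, 0.0, 3.4]
opening: 0.0003
```

```bash
python3 -m crank '{"claw":[0,0,0,0,0,0,0,0],"delta_pos":[[0,0,0.02],[0,0,0.03],[0,0,0.03],[0,0,0.03],[0,0,0.03],[0,0,0.03],[0,0,0.03],[0,0,0.03]],"roll":[0,0,0,0,0,0,0,0]}' 10
```

```text
time: 23.92
tool_pos: [0.5476, 0.0056, 0.0523]
tool_rot: [3.141, -0.0, 1.667]
contact_force: [0.6, 0.4, 4.5]
opening: 0.0005
```

```bash
python3 -m crank '{"claw":[0,0,0,0,0,0,0,0],"delta_pos":[[0,0,0.01],[0,0,0.02],[0,0,0.02],[0,0,0.02],[0,0,0.02],[0,0,0.02],[0,0,0.02],[0,0,0.02]],"roll":[0,0,0,0,0,0,0,0]}' 10
```

```text
time: 24.58
tool_pos: [0.5476, 0.0056, 0.0518]
tool_rot: [3.142, -0.0, 1.667]
contact_force: [-0.1, 0.3, 3.7]
opening: 0.0003
```

```bash
python3 -m crank '{"claw":[0,0,0,0,0,0,0,0],"delta_pos":[[0,0,0.01],[0,0,0.016],[0,0,0.016],[0,0,0.016],[0,0,0.016],[0,0,0.016],[0,0,0.016],[0,0,0.016]],"roll":[0,0,0,0,0,0,0,0]}' 10
```

```text
time: 25.25
tool_pos: [0.5476, 0.0056, 0.0517]
tool_rot: [3.141, -0.0, 1.667]
contact_force: [-1.7, -0.1, 7.3]
opening: 0.0006
```

Flush reached at z≈0.0517: the force steps to 7.3 N as the tip meets the sleeve top. Now I'll close the gap to the thumb rest gently.

```bash
python3 -m crank '{"claw":[0,0,0,0,0,0,0,0],"delta_pos":[[0.01,0,0],[0.02,0,0],[0.03,0,0],[0.04,0,0],[0.05,0,0],[0.06,0,0],[0.06,0,0],[0.06,0,0]],"roll":[0,0,0,0,0,0,0,0]}' 10
```

```text
time: 25.92
tool_pos: [0.5477, 0.006, 0.0517]
tool_rot: [3.141, 0.002, 1.668]
contact_force: [-1.3, -4.6, 6.4]
opening: 0.0004
```

```bash
python3 -m crank '{"claw":[0,0,0,0,0,0,0,0],"delta_pos":[[0.01,0,0],[0.02,0,0],[0.03,0,0],[0.04,0,0],[0.04,0,0],[0.04,0,0],[0.04,0,0],[0.04,0,0]],"roll":[0,0,0,0,0,0,0,0]}' 10
```

```text
time: 26.58
tool_pos: [0.5478, 0.0071, 0.0518]
tool_rot: [3.141, 0.002, 1.668]
contact_force: [-1.8, -4.0, 5.6]
opening: 0.0002
```

```bash
python3 -m crank '{"claw":[0,0,0,0,0,0,0,0],"delta_pos":[[0.01,0,0],[0.02,0,0],[0.03,0,0],[0.04,0,0],[0.04,0,0],[0.04,0,0],[0.04,0,0],[0.04,0,0]],"roll":[0,0,0,0,0,0,0,0]}' 10
```

```text
time: 27.25
tool_pos: [0.5478, 0.0079, 0.0518]
tool_rot: [3.14, 0.002, 1.668]
contact_force: [0.0, -4.7, 5.0]
opening: 0.0005
```

```bash
python3 -m crank '{"claw":[0,0,0,0,0,0,0,0],"delta_pos":[[0.01,0,0],[0.02,0,0],[0.03,0,0],[0.04,0,0],[0.04,0,0],[0.04,0,0],[0.04,0,0],[0.04,0,0]],"roll":[0,0,0,0,0,0,0,0]}' 10
```

```text
time: 27.92
tool_pos: [0.5477, 0.0088, 0.0518]
tool_rot: [3.14, 0.002, 1.668]
contact_force: [0.5, -5.4, 5.8]
opening: 0.0003
```

```bash
python3 -m crank '{"claw":[0,0,0,0,0,0,0,0],"delta_pos":[[0.01,0,0],[0.02,0,0],[0.03,0,0],[0.04,0,0],[0.05,0,0],[0.06,0,0],[0.06,0,0],[0.06,0,0]],"roll":[0,0,0,0,0,0,0,0]}' 10
```

```text
time: 28.58
tool_pos: [0.5476, 0.0102, 0.0518]
tool_rot: [3.14, 0.002, 1.668]
contact_force: [-0.8, -5.8, 5.3]
opening: 0.0008
```

```bash
python3 -m crank '{"claw":[0,0,0,0,0,0,0,0],"delta_pos":[[0.01,0,0],[0.02,0,0],[0.03,0,0],[0.04,0,0],[0.04,0,0],[0.04,0,0],[0.04,0,0],[0.04,0,0]],"roll":[0,0,0,0,0,0,0,0]}' 10
```

```text
time: 29.25
tool_pos: [0.5475, 0.0109, 0.0518]
tool_rot: [3.14, 0.003, 1.668]
contact_force: [-0.4, -6.2, 5.1]
opening: 0.0003
```

```bash
cat >> h.py <<'E'
def hole3(c):
    g=cv2.cvtColor(c["color"],cv2.COLOR_BGR2GRAY)[230:248,288:306].astype(float)
    w=np.clip(110-g,0,None); w[:, -2:]=0
    y,x=np.mgrid[230:248,288:306]; return (w*x).sum()/w.sum(),(w*y).sum()/w.sum(),w.sum()
E
python3 - <<'E'
from cell import robot
from h import *
c=robot.read_camera("scene");print(hole3(c));print(hole3({"color":cv2.imread("pics/scene0.png")}), hole3({"color":cv2.imread("pics/scene1.png")}))
cv2.imwrite("pics/s7.png",cv2.resize(c["color"][190:280,250:390],None,fx=5.5,fy=5.5,interpolation=cv2.INTER_CUBIC))
s=robot.observe();print(s["contact_force"],s["torque"],(s["tool_pos"]-BTN)@U)
E
```

```text
(np.float64(297.96113223489647), np.float64(242.06337135614703), np.float64(2367.0))
(np.float64(296.6288187372709), np.float64(243.19348268839104), np.float64(1964.0)) (np.float64(297.7721021611002), np.float64(241.62239685658153), np.float64(2545.0))
[-0.62168795 -7.12231424  4.93432151] [-1.22882792  0.05729058 -0.01026044] 0.008161232722682136
```

View pics/s7.png

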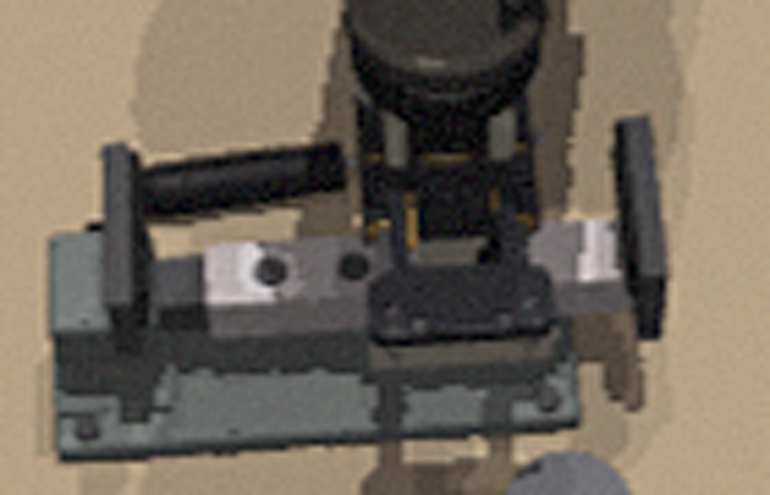

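The inner end of the sleeve and hole 3 have both moved right by about 8–10 zoomed px, roughly 4 mm. So the sleeve is already riding over the dome at about 6–7 N, and I'll continue.

```bash
python3 -m crank '{"claw":[0,0,0,0,0,0,0,0],"delta_pos":[[0.02,0,0],[0.03,0,0],[0.05,0,0],[0.06,0,0],[0.08,0,0],[0.08,0,0],[0.08,0,0],[0.08,0,0]],"roll":[0,0,0,0,0,0,0,0]}' 10
```

```text
time: 29.97
tool_pos: [0.5474, 0.0118, 0.0518]
tool_rot: [3.14, 0.004, 1.668]
contact_force: [-1.4, -11.0, 5.8]
opening: 0.0004
```

```bash
python3 -m crank '{"claw":[0,0,0,0,0,0,0,0],"delta_pos":[[0.02,0,0],[0.03,0,0],[0.05,0,0],[0.06,0,0],[0.08,0,0],[0.08,0,0],[0.08,0,0],[0.08,0,0]],"roll":[0,0,0,0,0,0,0,0]}' 10
```

```text
time: 30.63
tool_pos: [0.5471, 0.0154, 0.0518]
tool_rot: [3.14, 0.002, 1.667]
contact_force: [-0.1, -5.3, 5.8]
opening: 0.0006
```

```bash
python3 -m crank '{"claw":[0,0,0,0,0,0,0,0],"delta_pos":[[0.02,0,0],[0.04,0,0],[0.06,0,0],[0.08,0,0],[0.1,0,0],[0.12,0,-0.02],[0.12,0,-0.04],[0.12,0,-0.06]],"roll":[0,0,0,0,0,0,0,0]}' 10
python3 - <<'E'
from cell import robot
from h import *
c=robot.read_camera("scene")
cv2.imwrite("pics/s8.png",cv2.resize(c["color"][190:280,250:390],None,fx=5.5,fy=5.5,interpolation=cv2.INTER_CUBIC))
s=robot.observe();print(s["contact_force"],(s["tool_pos"]-BTN)@U,s["tool_pos"])
E
```

```text
time: 31.3
tool_pos: [0.5463, 0.0189, 0.0523]
tool_rot: [-3.141, 0.001, 1.667]
contact_force: [2.4, -4.7, -3.0]
opening: 0.0003
[ 2.64758211 -5.12926767 -1.5538011 ] 0.016258504895232964 [0.54623143 0.01888325 0.05235825]
```

View pics/s8.png

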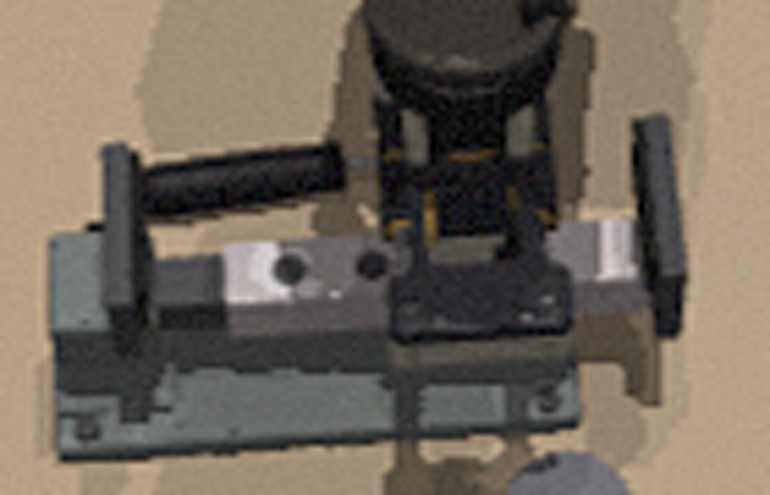

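The sleeve has travelled about 12 mm (inner end at x=224 against 197 zoomed), so the button is trapped. About 24 mm remains, so I'll slide steadily and then slow down.

```bash
python3 -m crank '{"claw":[0,0,0,0,0,0,0,0],"delta_pos":[[0.04,0,0],[0.08,0,0],[0.12,0,0],[0.16,0,0],[0.2,0,0],[0.24,0,0],[0.28,0,0],[0.32,0,0]],"roll":[0,0,0,0,0,0,0,0]}' 10; python3 -m crank '{"claw":[0,0,0,0,0,0,0,0],"delta_pos":[[0.04,0,0],[0.08,0,0],[0.12,0,0],[0.16,0,0],[0.2,0,0],[0.24,0,0],[0.28,0,0],[0.3,0,0]],"roll":[0,0,0,0,0,0,0,0]}' 10
python3 - <<'E'
from cell import robot
from h import *
c=robot.read_camera("scene")
cv2.imwrite("pics/s9.png",cv2.resize(c["color"][190:280,250:390],None,fx=5.5,fy=5.5,interpolation=cv2.INTER_CUBIC))
go(robot,BTN+.041*U-[0,0,.034])
E
```

```text
time: 32.02
tool_pos: [0.5454, 0.0269, 0.0523]
tool_rot: [-3.141, 0.001, 1.667]
contact_force: [2.9, -5.6, -1.9]
opening: 0.0001
time: 32.68
tool_pos: [0.5447, 0.0345, 0.0523]
tool_rot: [-3.141, 0.001, 1.667]
contact_force: [1.8, -4.0, -1.7]
opening: 0.0005
pos [0.5447 0.0346 0.0523] rot [-3.1412e+00  5.0000e-04  1.6675e+00] delta units [ 0.359 -0.002 -0.015]
rel button along/across/up mm [ 3.202e+01  3.000e-02 -3.436e+01] F [ 2.75 -3.54 -2.55] t 32.7333
```

View pics/s9.png

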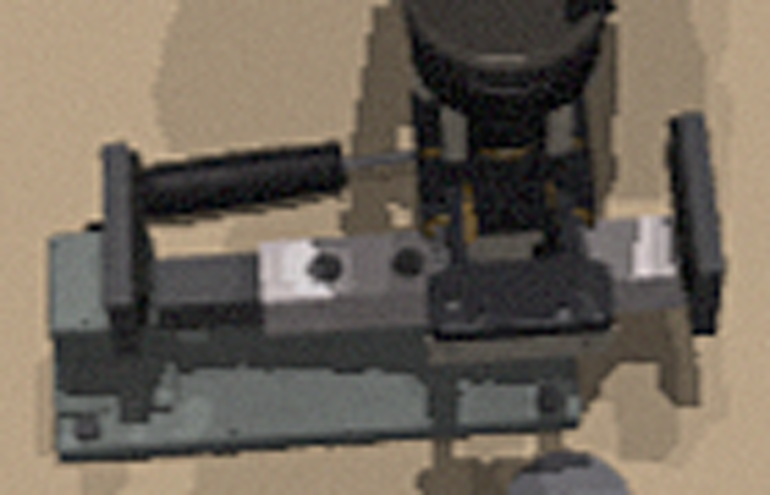

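```bash
python3 -m crank '{"claw":[0,0,0,0,0,0,0,0],"delta_pos":[[0.03,0,0],[0.06,0,0],[0.09,0,0],[0.12,0,0],[0.15,0,0],[0.18,0,0],[0.2,0,0],[0.2,0,0]],"roll":[0,0,0,0,0,0,0,0]}' 10
```

```text
time: 33.4
tool_pos: [0.5439, 0.0405, 0.053]
tool_rot: [-3.141, -0.001, 1.668]
contact_force: [0.1, 0.7, -0.4]
opening: 0.0003
```

```bash
python3 -m crank '{"claw":[0,0,0,0,0,0,0,0],"delta_pos":[[0.01,0,0],[0.02,0,0],[0.03,0,0],[0.04,0,0],[0.05,0,0],[0.06,0,0],[0.06,0,0],[0.06,0,0]],"roll":[0,0,0,0,0,0,0,0]}' 10
```

```text
time: 34.07
tool_pos: [0.5441, 0.0415, 0.0529]
tool_rot: [3.142, -0.0, 1.667]
contact_force: [0.3, 0.2, -0.5]
opening: 0.0008
```

The force has dropped to zero, so the sleeve seems to have run ahead of the tip, probably as the dome entered the hole. Checking with a picture.

Run:
```python
from cell import robot
from h import *
c=robot.read_camera("scene")
cv2.imwrite("pics/s10.png",cv2.resize(c["color"][190:280,250:390],None,fx=5.5,fy=5.5,interpolation=cv2.INTER_CUBIC))
go(robot,BTN+.041*U-[0,0,.034])
```

```text
pos [0.5441 0.0414 0.0529] rot [ 3.1415e+00 -1.0000e-04  1.6674e+00] delta units [ 0.084 -0.004  0.008]
rel button along/across/up mm [ 38.9    0.09 -33.79] F [-0.17  0.75 -0.06] t 34.1167
```

View pics/s10.png

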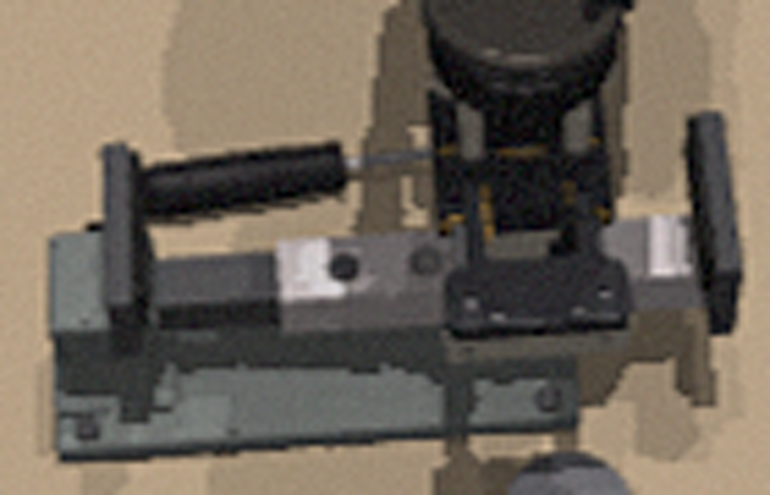

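The inner end of the sleeve has moved 81 zoomed px, about 35 mm. Hole 2, at (425,260), now shows the lighter dome. I'll lift off and check with both cameras.

```bash
python3 -m crank '{"claw":[0,0,0,0,0,0,0,0],"delta_pos":[[0,0,-0.1],[0,0,-0.3],[0,0,-0.7],[0,0,-1.3],[0,0,-2.0],[0,0,-2.8],[0,0,-3.6],[0,0,-4.0]],"roll":[0,0,0,0,0,0,0,0]}' 10; python3 -m crank '{"claw":[0,0,0,0,0,0,0,0],"delta_pos":[[0,-0.3,0],[0,-1,0],[0,-2,0],[0,-3,0],[0,-4,0],[0,-5,0],[0,-5.7,0],[0,-6,0]],"roll":[0,0,0,0,0,0,0,0]}' 10
python3 - <<'E'
from cell import robot
from h import *
for n in("scene","top"):
    c=robot.read_camera(n)["color"]; cv2.imwrite(f"pics/{n}F.png",c)
    cv2.imwrite(f"pics/{n}Fz.png",cv2.resize(c[205:280,245:385],None,fx=5.6,fy=5.6,interpolation=cv2.INTER_CUBIC))
print(robot.observe()["time"])
E
```

```text
time: 34.78
tool_pos: [0.5453, 0.0414, 0.1564]
tool_rot: [3.137, 0.001, 1.667]
contact_force: [0.3, -1.1, -0.4]
opening: 0.0007
time: 35.45
tool_pos: [0.3913, 0.0271, 0.1521]
tool_rot: [-3.139, -0.001, 1.667]
contact_force: [-0.2, -0.0, 0.4]
opening: 0.0004
35.55
```

View pics/sceneFz.png

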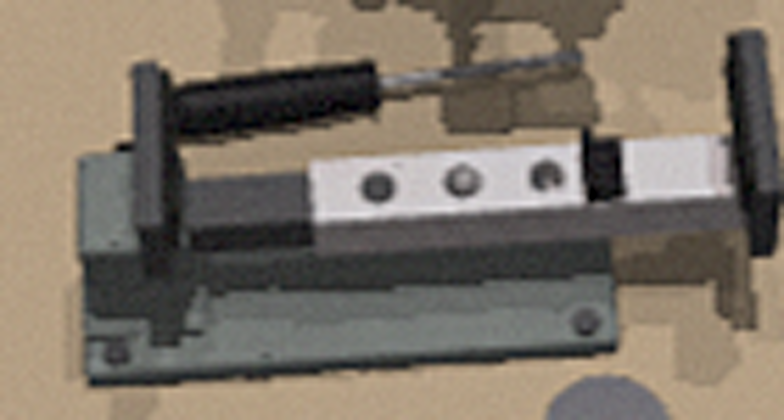

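View pics/topFz.png

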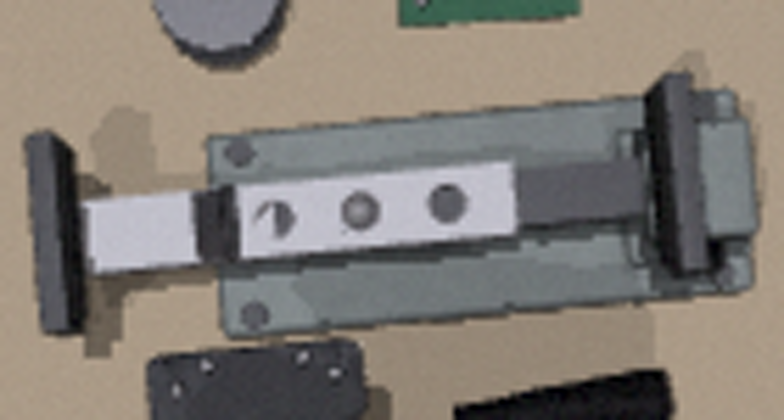

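The dome now stands in the middle hole, at (463,182) in the scene crop and (361,211) in the top crop. It's bright, as it was at the start. Last comes a numeric check of the travel, the dome's shape and the bystander objects.

Run:
```python
from cell import robot
from h import *
np.set_printoptions(precision=4,suppress=True)
c={n:robot.read_camera(n) for n in("scene","top")}
for n,b in(("scene",(265,210,385,260)),("top",(250,215,385,270))):
    hs=[o for o in sleeve(c[n]["color"],*b) if o[0] and o[1]>20]
    for o in hs: print(n,round(o[1],1),o[2],plane(c[n],[o[2]],BTN[2])[0], "along mm",((plane(c[n],[o[2]],BTN[2])[0]-BTN)@U*1000).round(2))
    z=cv2.imread(f"pics/{n}0.png").astype(int); d=np.abs(z-cv2.imread(f"pics/{n}F.png")).max(2)
    regs={"scene":{"board":(283,284,325,310),"spool":(338,270,368,302),"driver":(280,210,350,228),"meter":(120,238,165,310),"brush":(140,168,175,230),"can":(490,190,530,250),"pot":(498,260,540,305)},
          "top":{"board":(312,182,352,212),"spool":(270,190,298,217),"meter":(465,175,515,250),"brush":(470,270,516,342),"can":(92,250,145,282),"pot":(100,182,148,222)}}[n]
    for k,(x0,y0,x1,y1) in regs.items(): print(n,k,"changed px",int((d[y0:y1,x0:x1]>50).sum()))
# dome patch mean brightness start vs now
a=cv2.imread("pics/scene0.png");f=cv2.imread("pics/sceneF.png")
print(a[234:240,325:331].mean(2).round()); print(f[234:240,325:331].mean(2).round())
a=cv2.imread("pics/top0.png");f=cv2.imread("pics/topF.png")
print(a[239:246,305:312].mean(2).round()); print(f[239:246,305:312].mean(2).round())
```

```text
scene 36.0 [312.0145 238.054 ] [ 0.5516 -0.0341  0.0867] along mm -36.97
scene 37.4 [327.09   237.0193] [0.548  0.0017 0.0867] along mm -0.99
scene 33.6 [342.0986 235.9158] [0.5442 0.0374 0.0867] along mm 34.9
scene board changed px 0
scene spool changed px 0
scene driver changed px 294
scene meter changed px 0
scene brush changed px 0
scene can changed px 0
scene pot changed px 0
top 33.2 [294.1612 243.2508] [0.5456 0.0354 0.0867] along mm 32.76
top 46.3 [308.9023 242.214 ] [0.5481 0.0013 0.0867] along mm -1.45
top 46.8 [324.4112 240.8736] [ 0.5513 -0.0346  0.0867] along mm -37.51
top board changed px 0
top spool changed px 0
top meter changed px 0
top brush changed px 0
top can changed px 0
top pot changed px 0
[[205. 175. 143. 141. 171. 199.]
 [165. 117. 121. 125. 120. 141.]
 [125. 107. 154. 153. 118. 105.]
 [104. 110. 138. 139. 115.  82.]
 [ 90.  84. 112. 111.  90.  80.]
 [155.  82.  62.  69.  84. 155.]]
[[203. 169. 139. 162. 201. 206.]
 [127. 112. 121. 132. 136. 179.]
 [ 86. 121. 155. 157. 118. 135.]
 [ 76. 118. 146. 140. 111. 130.]
 [ 58.  94. 116. 108.  89. 125.]
 [112.  53.  69.  66. 100. 173.]]
[[184. 178. 158. 123. 130. 152. 183.]
 [178. 102.  88.  99.  98.  85. 124.]
 [164.  76. 108. 122. 121. 104.  90.]
 [120.  93. 122. 142. 148. 115. 101.]
 [132.  92. 113. 125. 118. 107.  95.]
 [179.  78.  97. 104. 100.  96. 105.]
 [182. 139. 101.  80.  94. 115. 150.]]
[[195. 196. 187. 129. 125. 139. 181.]
 [196. 173.  96. 105. 102.  85. 114.]
 [189. 111. 117. 127. 126. 113.  85.]
 [188. 103. 123. 150. 150. 122.  96.]
 [189. 109. 120. 133. 127. 113.  89.]
 [190. 131. 104. 111. 108.  94.  93.]
 [193. 185. 129.  91.  94. 100. 153.]]
```

Hole 2 has travelled only about 34.5 mm against a pitch of about 35.8 mm. The hole sits roughly 1.2 mm inward of the dome, so the dome may still be lodged on the hole's leading edge. I'll go back and nudge the sleeve gently outward until it stops against the button.

```bash
python3 -m crank '{"claw":[0,0,0,0,0,0,0,0],"delta_pos":[[-0.05,0.5,0],[-0.1,1.3,0],[-0.1,2.3,0],[-0.1,3.3,0],[-0.1,4.3,0],[-0.1,5.2,0],[-0.1,5.8,0],[-0.1,6.0,0]],"roll":[0,0,0,0,0,0,0,0]}' 10; python3 -m crank '{"claw":[0,0,0,0,0,0,0,0],"delta_pos":[[0,0,0],[0,0,0.5],[0,0,1.2],[0,0,2.0],[0,0,2.7],[0,0,3.0],[0,0,3.2],[0,0,3.2]],"roll":[0,0,0,0,0,0,0,0]}' 10;  python3 - <<'E'
from cell import robot
from h import *
go(robot,BTN+.0375*U-[0,0,.030],np.arctan2(U[1],U[0]))
E
```

```text
time: 36.32
tool_pos: [0.5472, 0.0392, 0.1519]
tool_rot: [3.141, -0.0, 1.668]
contact_force: [-0.1, 0.8, 0.4]
opening: 0.0004
time: 36.98
tool_pos: [0.5437, 0.0389, 0.0724]
tool_rot: [-3.14, -0.0, 1.667]
contact_force: [-0.1, -0.4, 0.2]
opening: 0.0007
pos [0.5437 0.0389 0.0724] rot [-3.1403e+00 -3.0000e-04  1.6674e+00] delta units [0.041 0.023 0.629]
roll units -0.01
rel button along/across/up mm [ 36.47  -0.55 -14.27] F [-0.09 -0.36  0.16] t 36.9833
```

```bash
python3 -m crank '{"claw":[0,0,0,0,0,0,0,0],"delta_pos":[[0,0,0.2],[0,0,0.4],[0,0,0.55],[0,0,0.6],[0,0,0.6],[0.02,0,0.6],[0.04,0,0.6],[0.06,0,0.6]],"roll":[0,0,0,0,0,0,0,0]}' 10
```

```text
time: 37.65
tool_pos: [0.5444, 0.0405, 0.0582]
tool_rot: [3.141, -0.0, 1.668]
contact_force: [-0.5, -0.4, -0.1]
opening: 0.0005
```

```bash
python3 -m crank '{"claw":[0,0,0,0,0,0,0,0],"delta_pos":[[0.01,0,0],[0.02,0,0],[0.03,0,0],[0.04,0,0],[0.04,0,0],[0.04,0,0],[0.04,0,0],[0.04,0,0]],"roll":[0,0,0,0,0,0,0,0]}' 10
```

```text
time: 38.32
tool_pos: [0.5441, 0.0414, 0.0579]
tool_rot: [3.142, -0.0, 1.667]
contact_force: [0.1, -0.3, -0.4]
opening: 0.0007
```

```bash
python3 -m crank '{"claw":[0,0,0,0,0,0,0,0],"delta_pos":[[0.01,0,0],[0.02,0,0],[0.03,0,0],[0.04,0,0],[0.04,0,0],[0.04,0,0],[0.04,0,0],[0.04,0,0]],"roll":[0,0,0,0,0,0,0,0]}' 10
```

```text
time: 38.98
tool_pos: [0.544, 0.0423, 0.0579]
tool_rot: [3.142, 0.0, 1.667]
contact_force: [-0.3, -1.9, 0.6]
opening: 0.0005
```

```bash
python3 -m crank '{"claw":[0,0,0,0,0,0,0,0],"delta_pos":[[0.01,0,0],[0.02,0,0],[0.03,0,0],[0.03,0,0],[0.03,0,0],[0.03,0,0],[0.03,0,0],[0.03,0,0]],"roll":[0,0,0,0,0,0,0,0]}' 10
```

```text
time: 39.65
tool_pos: [0.5439, 0.0432, 0.0579]
tool_rot: [3.142, -0.0, 1.667]
contact_force: [0.6, -2.2, -0.1]
opening: 0.0003
```

```bash
python3 -m crank '{"claw":[0,0,0,0,0,0,0,0],"delta_pos":[[0.01,0,0],[0.02,0,0],[0.03,0,0],[0.03,0,0],[0.03,0,0],[0.03,0,0],[0.03,0,0],[0.03,0,0]],"roll":[0,0,0,0,0,0,0,0]}' 10
```

```text
time: 40.32
tool_pos: [0.5438, 0.044, 0.0579]
tool_rot: [3.142, -0.0, 1.667]
contact_force: [0.5, -1.7, -0.9]
opening: 0.0005
```

Run:
```python
from cell import robot
from h import *
c=robot.read_camera("scene")
hs=[o for o in sleeve(c["color"],265,210,330,260) if o[1]>20]
for o in hs: print(o[0],round(o[1],1),o[2],((plane(c,[o[2]],BTN[2])[0]-BTN)@U*1000).round(2))
cv2.imwrite("pics/s12.png",cv2.resize(c["color"][200:270,260:390],None,fx=6,fy=6,interpolation=cv2.INTER_CUBIC))
```

```text
False 88.6 [306.12167903 238.6183537 ] -51.05
```

View pics/s12.png

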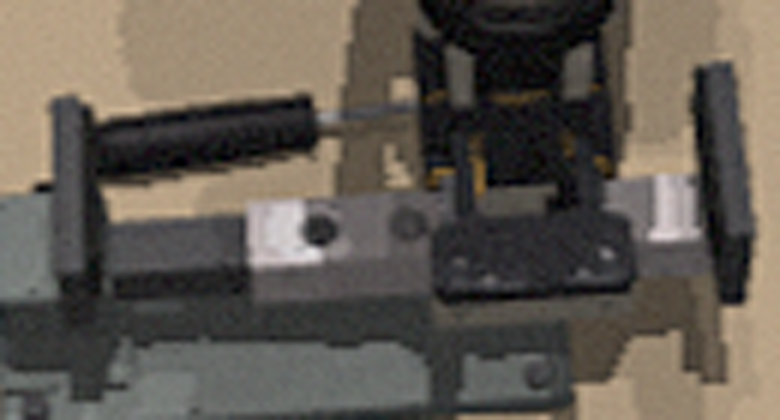

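```bash
python3 -m crank '{"claw":[0,0,0,0,0,0,0,0],"delta_pos":[[0.01,0,0],[0.02,0,0],[0.02,0,0],[0.02,0,0],[0.02,0,0],[0.02,0,0],[0.02,0,0],[0.02,0,0]],"roll":[0,0,0,0,0,0,0,0]}' 10
```

```text
time: 41.03
tool_pos: [0.5438, 0.0442, 0.0579]
tool_rot: [3.142, 0.0, 1.667]
contact_force: [1.4, -4.4, -0.5]
opening: 0.0004
```

```bash
python3 -m crank '{"claw":[0,0,0,0,0,0,0,0],"delta_pos":[[0.01,0,0],[0.02,0,0],[0.02,0,0],[0.02,0,0],[0.02,0,0],[0.02,0,0],[0.02,0,0],[0.02,0,0]],"roll":[0,0,0,0,0,0,0,0]}' 10
```

```text
time: 41.7
tool_pos: [0.5438, 0.0445, 0.0579]
tool_rot: [3.142, 0.001, 1.668]
contact_force: [1.5, -5.7, -0.4]
opening: 0.0007
```

It's blocked now: the force rises from 2 N to nearly 6 N with only about 0.2–0.3 mm of movement per 0.5 mm command. So the button has locked the sleeve. I'll back off, lift and check.

```bash
python3 -m crank '{"claw":[0,0,0,0,0,0,0,0],"delta_pos":[[-0.05,0,0],[-0.1,0,0],[-0.16,0,0],[-0.16,0,-0.4],[-0.16,0,-1.0],[-0.16,0,-2.0],[-0.16,0,-3.0],[-0.16,0,-3.8]],"roll":[0,0,0,0,0,0,0,0]}' 10; python3 -m crank '{"claw":[0,0,0,0,0,0,0,0],"delta_pos":[[0,-0.3,0],[0,-1,0],[0,-2,0],[0,-3,0],[0,-4,0],[0,-5,0],[0,-5.7,0],[0,-6,0]],"roll":[0,0,0,0,0,0,0,0]}' 10
python3 - <<'E'
from cell import robot
from h import *
c={n:robot.read_camera(n) for n in("scene","top")}
for n,b in(("scene",(265,210,385,260)),("top",(250,215,385,270))):
    for o in sleeve(c[n]["color"],*b):
        if o[0] and o[1]>20: print(n,round(o[1],1),o[2].round(2),"along mm",((plane(c[n],[o[2]],BTN[2])[0]-BTN)@U*1000).round(2))
    cv2.imwrite(f"pics/{n}G.png",c[n]["color"])
a,f=(cv2.imread(f"pics/{k}.png")[215:260,260:385] for k in("scene0","sceneG"))
g,h=(cv2.imread(f"pics/{k}.png")[215:260,260:385] for k in("top0","topG"))
cv2.imwrite("pics/cmp.png",cv2.resize(np.vstack([np.hstack([a,f]),np.hstack([g,h])]),None,fx=3.2,fy=5,interpolation=cv2.INTER_CUBIC))
for k,s in(("top",(255,268,370,300)),("scene",(265,210,350,228))):
    x0,y0,x1,y1=s;z=cv2.imread(f"pics/{k}0.png")
    for q in(z,c[k]["color"]):
        m=(q[y0:y1,x0:x1].max(2)<45); yy,xx=np.nonzero(m); print(k,"driver",m.sum(),xx.mean()+x0,yy.mean()+y0)
print(robot.observe()["time"],robot.observe()["contact_force"])
E
```

```text
time: 42.37
tool_pos: [0.5445, 0.0413, 0.1555]
tool_rot: [3.14, -0.0, 1.668]
contact_force: [0.6, -0.4, 0.0]
opening: 0.0002
time: 43.03
tool_pos: [0.3921, 0.0268, 0.1529]
tool_rot: [-3.14, -0.001, 1.668]
contact_force: [0.2, 0.5, -0.6]
opening: 0.0002
scene 35.1 [312.83 237.95] along mm -35.02
scene 36.9 [327.88 236.95] along mm 0.9
scene 33.5 [342.94 235.85] along mm 36.91
top 30.9 [293.01 243.16] along mm 35.38
top 47.2 [307.96 242.31] along mm 0.74
top 46.3 [323.53 240.9 ] along mm -35.48
top driver 362 345.3121546961326 278.28729281767954
top driver 393 341.1704834605598 279.3435114503817
scene driver 251 292.54581673306774 222.79681274900398
scene driver 275 292.7672727272727 222.59272727272727
43.1333 [-0.3655609  -0.08264304  0.44525301]
```

View pics/cmp.png

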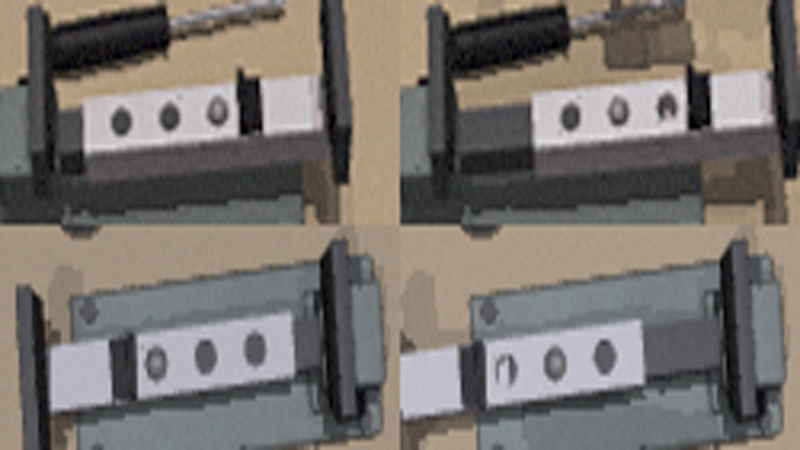

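View pics/topG.png

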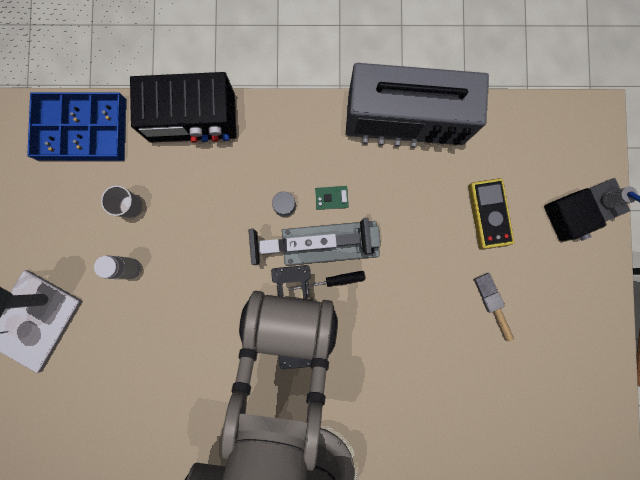

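View pics/sceneG.png

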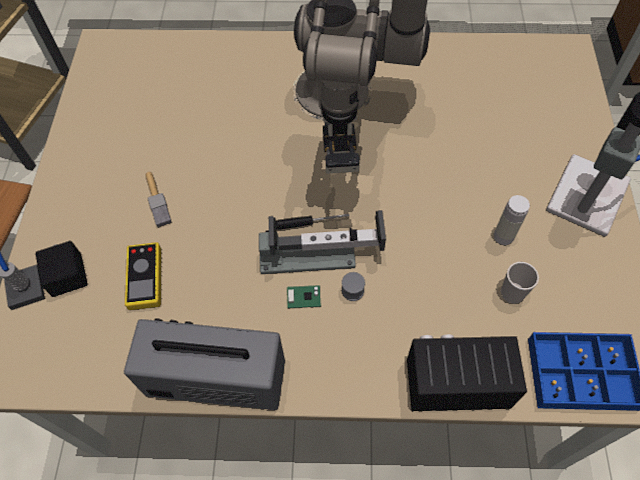

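The sleeve has travelled about 36.3 mm, one pitch within the play. The dome stands in the middle hole in both views, and the bystander objects haven't moved. The robot is clear, so I'm handing in.

Run:
```python
from cell import robot
print(robot.hand_in())
```

```text
the job is handed in; nothing more can be done
None
```

I opened the holder by one hole and handed the job in at about 43 s of the 56 s allowed. The shut fingertip pressed the button flush and pushed on the thumb rest until the button came up in the very next hole. Then I lifted the arm clear.

**Last checks**
- **Position:** the next hole now sits where the first one was, within 1 mm in both views. The sleeve travelled about 36.5 mm against a hole spacing of about 36 mm.
- **Button:** the dome is visible in that hole in both views and looks as bright as at the start. I could not measure its height directly.
- **Lock:** a last gentle outward push slid at about 2 N, then stopped firmly and rose to nearly 6 N, so the button is holding the sleeve.
- **Forces:** the highest reading was about 12.5 N, with 11 N of it along the tube, against the 25 N limit. Forces were read only at the end of each move.
- **Other things on the bench:** the board, spool, multimeter, brush, can and pot showed no changed pixels in the picture taken after the main slide, and look the same in the last one. In the scene view the screwdriver's dark-pixel centre differs by 0.3 px. In the top view it differs by about 4 px, which I put down to the gripper and its shadow in the search window.

**What disagreed**
- **Tool position:** the real fingertips sat about 36 mm behind the stated tool point, which the camera measurement and the first contact both showed. The descent therefore took much longer than planned.
- **First slide:** it stopped about 1.3 mm short of the full spacing, with the hole's edge against the dome. I went back and nudged the sleeve outward until it locked.

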